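# Seat a practice block on its parallels in the vise

## Task

The resin practice block rode up when the vise was tightened, and one of the two parallels under it has crept out towards you: push that parallel back in until its end is level with the other's, then take the mallet and, with its rubber face only, tap the block down gently until it sits level and grips both parallels tight. Stand the mallet back upright on the worktop on its rubber face, then nudge the end of a parallel lightly with a fingertip to check that it no longer slides. Leave the other things where they are.

Things in the scene. Friction and masses are not known exactly. Their poses are not given: they have to be found in the camera images.
- vise: Small steel vise on a plywood board (118 x 235 x 10 mm), fixed. Origin: under the middle of the jaw opening, on the worktop. x runs along the jaws, away from the robot; +y points to the fixed jaw, -y to the moving jaw and screw. Jaws 70 mm wide (x -35 to 35 mm), 50 mm apart, tops 66 mm and bed 34 mm above the origin.
- block: Cream resin practice block, 60 (x) x 50 (y) x 24 (z) mm, four small pits along its middle, nipped between the vise's jaws. Origin: middle of its underside, axes as the vise's. It cannot be lifted out, only slid down and rocked about x; it starts 3 to 6 mm too high, a little tilted. It chips above 30 N and must not be touched by the gripper.
- block_top (a point): Centre of the block's top face, 24 mm above its underside, axes as the block's. Fully down, this point is 78 mm above the vise's origin. Jaw friction, about 8 N, holds the block wherever it is left: a push of some 8 to 10 N slides it down.
- parallel_a: Loose ground steel bar 110 (x) x 10 (y) x 20 (z) mm standing on the vise's bed under the block, along the vise's x axis and beside one jaw (y about 20 mm to one side of the vise's middle). Origin: middle of its underside. In place it sticks out 20 mm beyond the jaws at both ends, at x = 0 of the vise. One of the two parallels starts 16 to 28 mm too far towards the robot (-x). It slides under about 1 N while the block is up.
- parallel_a_end (a point): Centre of the near (-x) end face of parallel_a, 55 mm from its middle and 10 mm above its underside. Gripped by the block, the parallel holds against a nudge of about 2 N; more than 4 N may still shift it.
- parallel_b: The other parallel, the same size, beside the other jaw. Either may be on either side.
- parallel_b_end (a point): Centre of the near (-x) end face of parallel_b, 55 mm from its middle and 10 mm above its underside. Holds as the other does.
- mallet: Surgical mallet, about 0.3 kg, standing upright on the dark rubber face of its head on the worktop, its handle level. Origin: centre of the lower (rubber) face. z points up along the head; the handle (9 to 13 mm thick, its axis 30 mm up) reaches 142 mm from the head's axis along -x. The rubber face gives about 1 mm per 12 N.
- mallet_head (a point): Centre of the mallet's head, 30 mm above its lower face. The head is 60 mm tall: rubber face below and white nylon face above, both 28 mm in diameter and 14 mm tall, and a steel waist of 24 mm diameter between. Grip it across y (square to the handle), best 36 mm above the lower face, so that this face stays clear below the fingertips.
- cast: Plaster cast of a lower jaw, 58 x 68 x 32 mm, a bystander. Origin: middle of its underside.
- burs: Bur stand with burs, 32 x 70 x 38 mm, a bystander. Origin: middle of its underside.
- paste: Paste tube lying on the worktop, 38 x 136 x 26 mm, a bystander. Origin: middle of its underside.
- land_fixed (a point): Where to tap on the block's top: middle of the plain land on the +y, fixed-jaw side, 13 mm from block_top, nearly over that side's parallel. When this side sits on its parallel the resistance rises sharply; pressed home with a steady 17 to 22 N for a moment here and on the other land, the block stays jammed on both parallels. Merely brought down to touch, it does not grip them.
- land_moving (a point): Where to tap on the block's top: middle of the plain land on the -y, moving-jaw side, 13 mm from block_top, nearly over that side's parallel. When this side sits on its parallel the resistance rises sharply; pressed home with a steady 17 to 22 N for a moment here and on the other land, the block stays jammed on both parallels. Merely brought down to touch, it does not grip them.

How it is judged:
On the way, in this order (a step that is already met when the one before it is completed fails the run):
1. the parallel that had crept out is back: the two parallels' ends are level within 5 mm and both lie within 8 mm of the vise's middle (x of parallel_a in the frame of parallel_b between -0.005 and 0.005 m and x of parallel_a in the frame of vise between -0.008 and 0.008 m and x of parallel_b in the frame of vise between -0.008 and 0.008 m), for 0.2 s.
2. the block is tapped down and, with the mallet lifted off, grips both parallels (1.2 N or more on each) (contact force between block and parallel_a above 1.2 N and contact force between block and parallel_b above 1.2 N and contact force between mallet and block below 0.1 N), for 0.2 s.
3. the mallet put down, a fingertip nudges the end of a parallel (1 N or more) while the block still grips both ((contact force between the fingers and parallel_a above 1 N or contact force between the fingers and parallel_b above 1 N) and contact force between the fingers and mallet below 0.1 N and contact force between block and parallel_a above 1.2 N and contact force between block and parallel_b above 1.2 N), for 0.1 s.
At the end, for the whole second after the job is handed in: The block sits level (within 0.02 rad) and fully down (within 1.5 mm), gripping both parallels with at least 1.2 N each; the parallels' ends are level within 6 mm; the mallet stands upright on its face on the worktop, at rest (contact force between block and parallel_a above 1.2 N and contact force between block and parallel_b above 1.2 N and x of parallel_a in the frame of parallel_b between -0.006 and 0.006 m and z of block_top in the frame of vise below 0.0795 m and angle between block's own z axis and vertical below 0.02 rad and height (world z) of mallet between -0.004 and 0.004 m and angle between mallet's own z axis and vertical below 0.1 rad and linear speed of mallet below 0.02 m/s); the robot touches nothing.
It fails at once if the mallet presses or strikes the block with more than 30 N (contact force between mallet and block above 30 N).
It fails at once if the gripper or arm touches the block (contact force between any of the fingers, the arm and block above 1 N).
It fails at once if the cast, the bur stand or the paste tube is moved by more than 20 mm (distance of any of cast, burs, paste from where it was at the start of the episode above 0.02 m).
It also fails if it takes over 72 s, if anything falls off the work surface, if the arm or the gripper's body presses on something with over 40 N, if the wrist force passes 120 N, or if a joint passes its speed limit or range.

## Robot

A 6-joint arm with a two-finger parallel gripper is mounted at the origin on a cart in front of the work surface, level with it; the furniture and walls round the work are solid. World frame = base frame: x ahead of the robot, y to its left, z up, the work surface at z = 0. Lengths are in m, angles in rad, forces in N, time in s.
With the tool pointing down it reaches from about 0.3 to 0.875 m from the base axis. Payload 6.4 kg.
Tool frame: the origin (TCP) lies midway between the tips of the shut fingers; the grasp point (between the pads) lies 19 mm behind it; x points along the fingers, y is the direction in which the jaws open and shut, and the axes are right-handed (so a half turn about x gives the same grasp; the last joint's range is limited). The gripper opens to 85 mm and grips with 20 to 120 N. Pads are 22 mm wide; open, the fingers measure 114 mm over their backs; the gripper's body (76 mm by 85 mm) begins 54 mm behind the grasp point. The pads swing forward as they close: fully open they stand 13 mm farther back than shut.
Start: joints at [0.966, 0.181, 1.607, -0, 1.354, -0.206], TCP at [0.223, 0.53, 0.231] pointing down, gripper open.
Joint ranges: [-2.99, 2.99], [-0.89, 2.07], [0.3, 2.58], [-1.14, 4.28], [0, 2.63], [-3.12, 3.12]. Speed limits (rad/s): [2.57, 2.57, 3.01, 3.14, 3.14, 3.14].

## Interface

Orientations are given as a unit quaternion [w, x, y, z].
In Python, from bench import ctrl gives the robot as it stands.
- The arm moves only by the tool servo_tool, never from a script. Its argument "targets" is a list of rows, each a list of 7 numbers: the turn, a rotation vector about the tool's x, y, z in rad, then the shift along the tool's x, y, z in mm, then the opening, from -1 (shut) to 1 (fully open). A call has exactly 8 rows; each row is the pose to reach, as a shift and turn from the pose measured when the call began, along the tool's axes at that moment; what a row does not reach only later rows make up. A row lasts 1/8 s, in which the tool goes at most 62.5 mm and 10.7 degrees, less where a joint would pass 70% of its speed; a pose out of reach is approached as far as the arm can. A call with a gripper value outside its range is refused whole. The fingers move at their own pace and stop on an object; the grip force is fixed at half the most. Time passes only in rows, so rows that repeat a pose let the fingers close, or fill a call up. It gives the time, the measured TCP pose, the force and the opening at its end, in the units of the state.
- ctrl.get_obs(): the state, without advancing time (a new reading comes with each control period).
- ctrl.camera(name): name is "scene" or "top"; returns a dict with "pixels" (384x512x3 uint8, blue, green, red), "intrinsics" (3x3 intrinsics, pixels), "R" (3x3) and "t" (3): a world point X has camera coordinates R X + t. Camera axes: x right, y down, z forward; pixel columns grow to the right and rows downward; lengths in m; the calibration is good to about 2 mm. A picture is of the moment at which its call begins. There is no depth.
- ctrl.hand_in(): hands the job in, once; it reports no verdict.
The state is a dict: "time_s": time; "q": joint angles; "dq": joint speeds; "joint_efforts": joint torques, N m; "eef_pos": TCP position; "eef_rot": TCP orientation; "wrist_force": force on the tool from outside, world axes, zero at the start; "torque": the same for the moment, N m; "opening": opening from 0.0 (shut) to 1.0 (fully open).
Only numpy, scipy, OpenCV 4.12 (cv2) and the standard library are available. Lean on these libraries where they do the work, as an engineer would, in place of code of your own. Each camera call takes 0.05 s, during which the arm holds its last target.

## Working session

There is one attempt and no reset: what is moved stays moved. The work goes in short steps, Python scripts to look and compute and a tool call to move; the robot and the scene stay as the last step left them, time stands still between calls to the robot, and variables do not carry over. Pictures are saved under pics/ and viewed, and the job is handed in when it is done.

Besides the shell and the picture viewer there is one more tool, called after ">>>" in YAML: its name, and indented under it one key for each argument. servo_tool: Moves the arm, as the interface text tells. Its arguments: {"type":"object","properties":{"targets":{"type":"array","items":{"type":"array","items":{"type":"number"}}}},"required":["targets"]}

```bash
ls; mkdir -p pics; python3 - <<'E'
from bench import ctrl
import cv2
o=ctrl.get_obs()
for k,v in o.items(): print(k,v)
for n in("scene","top"):
    c=ctrl.camera(n); cv2.imwrite(f"pics/{n}0.png",c["pixels"]); print(n,c["intrinsics"],c["R"],c["t"])
E
```

```text
pics
time_s 0.0
q [ 9.65706923e-01  1.81533446e-01  1.60801305e+00  1.78158984e-06
  1.35379106e+00 -2.06323680e-01]
dq [ 0.00164129  0.00039538  0.00028655  0.00056708 -0.00056661 -0.00260258]
joint_efforts [ 1.60292329e-04 -4.44881451e+01 -3.51332009e+01 -3.69381632e-04
  8.94350029e-03  3.08023516e-05]
eef_pos [0.22293701 0.52942427 0.23038598]
eef_rot [ 0.69285395  0.13948621  0.69334204 -0.1406194 ]
wrist_force [-0.34928589  0.02825038  0.81117518]
torque [-0.00204093  0.03237978  0.03478784]
opening 0.9991244879105825
scene [[477.56551928   0.         252.50616538]
 [  0.         477.56551928 190.55489432]
 [  0.           0.           1.        ]] [[ 0.82273804 -0.56836849  0.00770565]
 [-0.24917976 -0.37281647 -0.89382175]
 [ 0.51089291  0.73346107 -0.44835622]] [-0.37859081  0.22852842  0.84802661]
top [[399.06812956   0.         253.00965869]
 [  0.         399.06812956 194.74093255]
 [  0.           0.           1.        ]] [[ 0.00231912 -0.99996127  0.00848988]
 [-0.99140022 -0.00340995 -0.13082043]
 [ 0.13084432 -0.00811348 -0.99136973]] [0.09614559 0.52345537 1.09354075]
```

```bash
python3 - <<'E'
import cv2
for n in("scene","top"):
    i=cv2.imread(f"pics/{n}0.png"); cv2.imwrite(f"pics/{n}0b.png",cv2.resize(i,(800,600),interpolation=cv2.INTER_CUBIC))
E
```

```text
(no output)
```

View pics/scene0b.png

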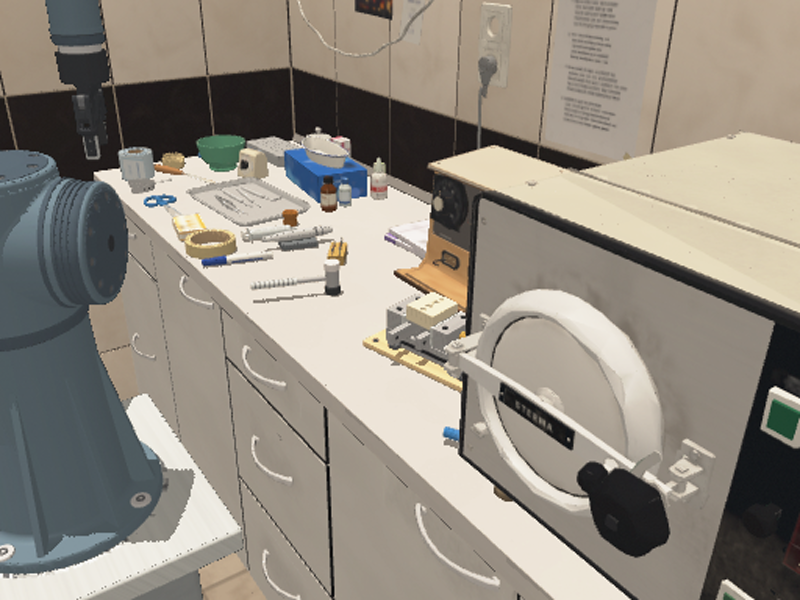

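View pics/top0b.png

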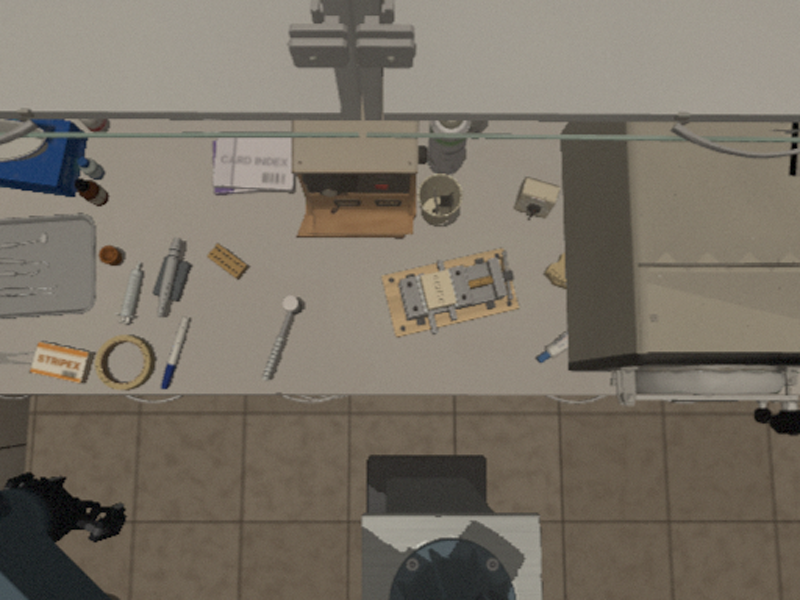

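The scene view shows the mallet at about (330,280) and the vise at about (430,320), scaled. The top view shows the mallet head at (291,303) and the block at (438,290). I'll zoom in.

```bash
python3 - <<'E'
import cv2
i=cv2.imread("pics/top0.png"); 
c=i[150:225,235:345]; cv2.imwrite("pics/topz.png",cv2.resize(c,None,fx=7,fy=7,interpolation=cv2.INTER_CUBIC))
c=i[175:255,150:260]; cv2.imwrite("pics/topm.png",cv2.resize(c,None,fx=7,fy=7,interpolation=cv2.INTER_CUBIC))
i=cv2.imread("pics/scene0.png"); 
c=i[175:255,225:310]; cv2.imwrite("pics/sz.png",cv2.resize(c,None,fx=7,fy=7,interpolation=cv2.INTER_CUBIC))
E
```

```text
(no output)
```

View pics/topz.png

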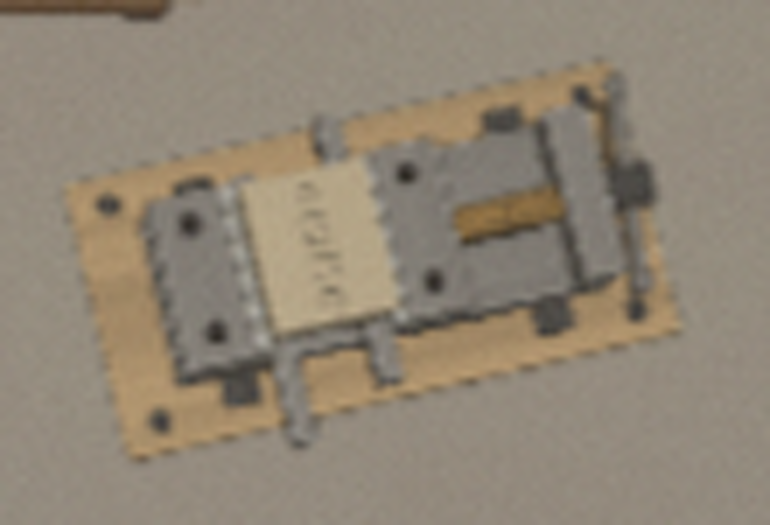

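View pics/topm.png

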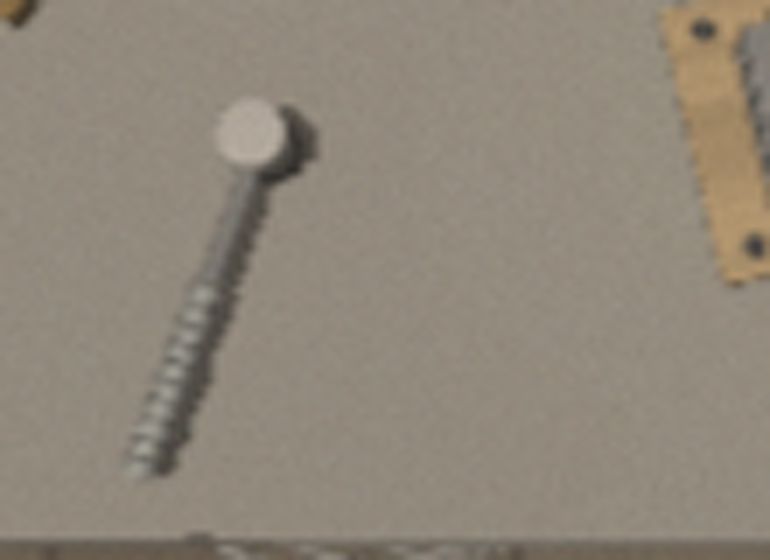

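View pics/sz.png

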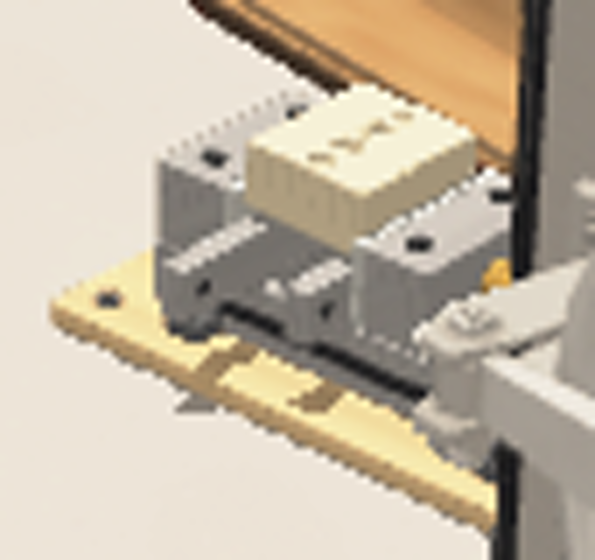

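```bash
cat > h.py <<'E'
import numpy as np
CAM={"scene":(np.array([[477.56551928,0,252.50616538],[0,477.56551928,190.55489432],[0,0,1]]),np.array([[0.82273804,-0.56836849,0.00770565],[-0.24917976,-0.37281647,-0.89382175],[0.51089291,0.73346107,-0.44835622]]),np.array([-0.37859081,0.22852842,0.84802661])),
"top":(np.array([[399.06812956,0,253.00965869],[0,399.06812956,194.74093255],[0,0,1]]),np.array([[0.00231912,-0.99996127,0.00848988],[-0.99140022,-0.00340995,-0.13082043],[0.13084432,-0.00811348,-0.99136973]]),np.array([0.09614559,0.52345537,1.09354075]))}
def ray(n,u,v,z):
    K,R,t=CAM[n]; d=R.T@np.linalg.solve(K,[u,v,1.]); c=-R.T@t
    return c+d*(z-c[2])/d[2]
def proj(n,X):
    K,R,t=CAM[n]; p=K@(R@np.asarray(X)+t); return p[:2]/p[2]
def zp(n,x0,y0,f,zx,zy,z): return ray(n,(zx+.5)/f-.5+x0,(zy+.5)/f-.5+y0,z)
E
python3 - <<'E'
from h import *
T=lambda x,y,z:zp("top",235,150,7,x,y,z)
S=lambda x,y,z:zp("scene",225,175,7,x,y,z)
b=[T(*p,.01) for p in[(68,187),(608,62),(680,328),(135,460)]]
print("board",np.round(b,4)); 
for i in range(4):
    d=b[(i+1)%4]-b[i]; print(np.linalg.norm(d),np.degrees(np.arctan2(d[1],d[0])))
print("centre",np.mean(b,0))
k=[T(*p,.082) for p in[(243,192),(368,160),(402,308),(280,335)]]
print("block",np.round(k,4),np.mean(k,0))
for i in range(4):
    d=k[(i+1)%4]-k[i]; print(np.linalg.norm(d),np.degrees(np.arctan2(d[1],d[0])))
kk=[S(*p,.082) for p in[(247,148),(360,85),(475,143),(362,197)]]
print("block scene",np.round(kk,4),np.mean(kk,0))
print("par near ends top edge",T(301,437,.054),T(389,380,.054),"far",T(328,120,.054))
M=lambda x,y,z:zp("top",150,175,7,x,y,z)
print("mallet top",M(252,132,.06),"tail",M(140,470,.03))
E
```

```text
board [[ 0.5803  0.1229  0.01  ]
 [ 0.6342 -0.1025  0.01  ]
 [ 0.5222 -0.13    0.01  ]
 [ 0.4669  0.0949  0.01  ]]
0.23171574297863345 -76.5536722056119
0.11530234017989735 -166.19913415314076
0.2315394883724306 103.80737582519424
0.11676258882373128 13.88517849025917
centre [ 0.5509068  -0.00365534  0.01      ]
block [[ 0.5657  0.0539  0.082 ]
 [ 0.5785  0.0051  0.082 ]
 [ 0.5204 -0.0075  0.082 ]
 [ 0.5097  0.0397  0.082 ]] [0.54357475 0.02280994 0.082     ]
0.05039787768797986 -75.25053256782701
0.05947572462913445 -167.72634308633982
0.048450353317740426 102.73863846184119
0.05772319664727946 14.161990489481015
block scene [[ 0.5101  0.0435  0.082 ]
 [ 0.5697  0.0604  0.082 ]
 [ 0.575   0.0044  0.082 ]
 [ 0.5209 -0.0051  0.082 ]] [0.54390739 0.02579148 0.082     ]
par near ends top edge [0.47271118 0.02989943 0.054     ] [ 0.49542948 -0.00505528  0.054     ] far [0.60003192 0.0183537  0.054     ]
mallet top [0.52275191 0.2837927  0.06      ] tail [0.39084526 0.32987442 0.03      ]
```

```bash
python3 - <<'E'
from h import *
import cv2
from scipy.optimize import least_squares
def px(n,x,y): 
    x0,y0=(235,150) if n=="top" else (225,175)
    return np.array([(x+.5)/7-.5+x0,(y+.5)/7-.5+y0])
def W(p,X):
    c,s=np.cos(p[2]),np.sin(p[2]); return np.array([p[0]+c*X[0]-s*X[1],p[1]+s*X[0]+c*X[1],X[2]])
obs=[]
# block corners (x,y signs)
for n,L in(("top",[(243,192,1,1),(368,160,1,-1),(402,308,-1,-1),(280,335,-1,1)]),("scene",[(247,148,-1,1),(360,85,1,1),(475,143,1,-1),(362,197,-1,-1)])):
    for a,b,sx,sy in L: obs.append((n,px(n,a,b),"b",sx,sy))
bd=[(68,187,1,1),(608,62,1,-1),(680,328,-1,-1),(135,460,-1,1)]
for a,b,sx,sy in bd: obs.append(("top",px("top",a,b),"d",sx,sy))
def f(p):
    r=[]
    for n,q,k,sx,sy in obs:
        X=(sx*.030,sy*.025,.078+p[3]+sy*.025*p[4]) if k=="b" else (sx*.059,p[5]+sy*.1175,.010)
        r+=list(proj(n,W(p,X))-q + (np.array(p[6:8]) if n=="scene" else 0))
    return np.r_[r,np.array(p[6:8])*.5]
s=least_squares(f,[.544,.025,.24,.004,0,-.03,0,0],x_scale=[.01,.01,.1,.01,.1,.01,1,1])
p=s.x; print(np.round(p,4),np.degrees(p[2])); print(np.round(s.fun,2))
np.save("vise.npy",p)
def par(x,y): return [(x-.055,y-.005,.054),(x-.055,y+.005,.054),(x+.055,y+.005,.054),(x+.055,y-.005,.054)]
def draw(n,x0,y0,w,h,f,shapes,off,name):
    im=cv2.imread(f"pics/{n}0.png")[y0:y0+h,x0:x0+w]; im=cv2.resize(im,None,fx=f,fy=f,interpolation=cv2.INTER_CUBIC)
    for pts in shapes:
        q=np.array([ (proj(n,W(p,X))+off-[x0,y0]+.5)*f-.5 for X in pts]).round().astype(int)
        cv2.polylines(im,[q],True,(0,0,255),1)
    cv2.imwrite(name,im)
blk=[(sx*.03,sy*.025,.078+p[3]+sy*.025*p[4]) for sx,sy in((1,1),(1,-1),(-1,-1),(-1,1))]
brd=[(sx*.059,p[5]+sy*.1175,.01) for sx,sy in((1,1),(1,-1),(-1,-1),(-1,1))]
sh=[blk,brd,par(0,-.02),par(-.016,.02),par(-.022,.02),[(.035,.025,.066),(-.035,.025,.066),(-.035,-.025,.066),(.035,-.025,.066)]]
draw("top",255,160,60,58,10,sh,np.zeros(2),"pics/o1.png")
draw("scene",225,180,80,60,10,sh,np.array(p[6:8]),"pics/o2.png")
E
```

```text
[ 0.5439  0.023   0.2389  0.0042  0.0491 -0.0276 -0.6636 -0.3643] 13.690188889868837
[-0.18 -0.63 -0.3  -0.1   0.27 -0.06 -0.14  0.25 -0.26 -0.22  0.03  0.29
  0.25 -0.62  0.15  0.65 -0.49  0.11  0.51 -0.47  0.69  0.43 -0.53  0.56
 -0.33 -0.18]
```

View pics/o1.png

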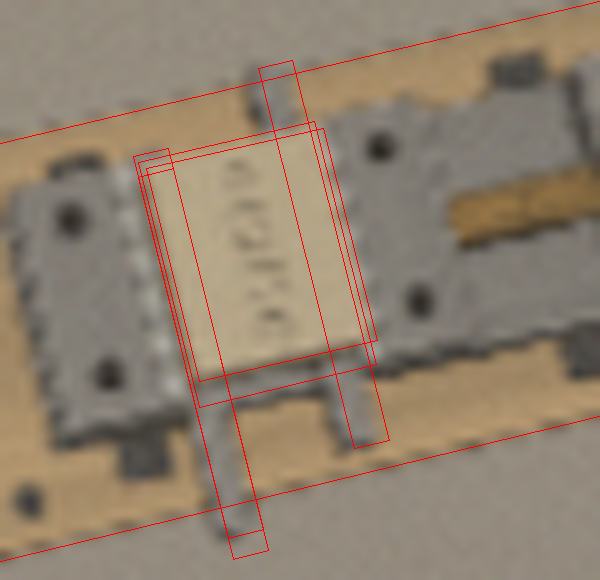

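View pics/o2.png

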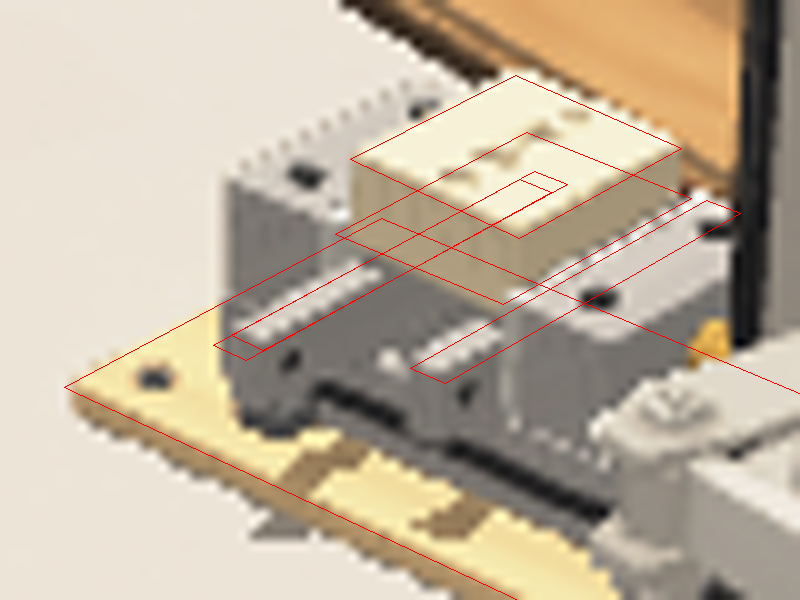

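The fixed-jaw (+y, left) parallel has crept out about 16 mm, and its near end is at about (240,540) in the top overlay. The vise centre is near (0.543, 0.026) at a yaw of 13.7°. Next I'll work out the first move.

```bash
cat >> h.py <<'E'
from scipy.spatial.transform import Rotation as Rn
V=np.array([.5432,.0262]); VY=np.radians(13.7)
def vw(x,y): 
    c,s=np.cos(VY),np.sin(VY); return np.array([V[0]+c*x-s*y,V[1]+s*x+c*y])
def wv(w):
    c,s=np.cos(VY),np.sin(VY); d=np.asarray(w)[:2]-V; return np.array([c*d[0]+s*d[1],-s*d[0]+c*d[1]])
def rot(o): q=o["eef_rot"]; return Rn.from_quat([q[1],q[2],q[3],q[0]])
def goal(zyaw):
    # tool x down, tool z horizontal at heading zyaw
    x=np.array([0,0,-1.]); z=np.array([np.cos(zyaw),np.sin(zyaw),0]); return Rn.from_matrix(np.c_[x,np.cross(z,x),z])
def mv(o,pos,zyaw,flip=None):
    R=rot(o); best=None
    for k in((0,np.pi) if flip is None else (flip*np.pi,)):
        rv=(R.inv()*goal(zyaw+k)).as_rotvec()
        if best is None or np.linalg.norm(rv)<np.linalg.norm(best): best=rv
    d=R.inv().apply(np.asarray(pos)-o["eef_pos"])*1000
    print("rot",np.round(best,4),"shift",np.round(d,1),"dist",np.round(np.linalg.norm(d)))
def st(o):
    z=rot(o).as_matrix(); print("t",round(o["time_s"],2),"pos",np.round(o["eef_pos"],4),"vise",np.round(wv(o["eef_pos"]),4),"F",np.round(o["wrist_force"],2),"T",np.round(o["torque"],2),"open",round(o["opening"],3),"q6",round(o["q"][5],2),"zyaw",np.round(np.degrees(np.arctan2(z[1,2],z[0,2])),1),"xdir",np.round(z[:,0],3))
E
python3 - <<'E'
from h import *
from bench import ctrl
o=ctrl.get_obs(); st(o); 
for h in(.15,.042): mv(o,[*vw(-.094,.020),h],VY)
E
```

```text
t 0.1 pos [0.223  0.5295 0.2305] vise [-0.1919  0.5648] F [ 0.81 -1.04  0.19] T [ 0.02 -0.01  0.01] open 1.0 q6 -0.21 zyaw -22.8 xdir [-0.001 -0.001 -1.   ]
rot [-0.6379 -0.0008  0.0014] shift [  80.9 -379.2  403.1] dist 559.0
rot [-0.6379 -0.0008  0.0014] shift [ 188.9 -379.   403.1] dist 585.0
```

>>> servo_tool:
  targets:
    - [-0.2,0,0,20,-90,95,0]
    - [-0.4,0,0,40,-180,190,-1]
    - [-0.638,0,0,60,-270,290,-1]
    - [-0.638,0,0,70,-330,350,-1]
    - [-0.638,0,0,81,-379,403,-1]
    - [-0.638,0,0,81,-379,403,-1]
    - [-0.638,0,0,81,-379,403,-1]
    - [-0.638,0,0,81,-379,403,-1]

```text
time_s: 1.1
eef_pos: [0.4177, 0.0893, 0.1604]
eef_rot: [0.702, -0.085, 0.702, 0.084]
wrist_force: [1.3, 1.2, -0.2]
opening: -0.001
```

```bash
cat > s.py <<'E'
import sys
from h import *
from bench import ctrl
o=ctrl.get_obs(); st(o)
a=[float(x) for x in sys.argv[1:]]
if len(a)>=3: mv(o,[*vw(a[0],a[1]),a[2]],VY if len(a)<4 else np.radians(a[3]))
E
python3 s.py -.094 .020 .040
```

```text
t 1.1 pos [0.4177 0.0893 0.1604] vise [-0.107  0.091] F [ 1.31  1.23 -0.19] T [0.05 0.   0.04] open -0.001 q6 -1.88 zyaw 13.7 xdir [-0.    -0.001 -1.   ]
rot [ 0.     -0.0006  0.0011] shift [120.5 -70.9  13. ] dist 140.0
```

>>> servo_tool:
  targets:
    - [0,0,0,0,-50,8,-1]
    - [0,0,0,20,-71,13,-1]
    - [0,0,0,70,-71,13,-1]
    - [0,0,0,105,-71,13,-1]
    - [0,0,0,120,-71,13,-1]
    - [0,0,0,120,-71,13,-1]
    - [0,0,0,120,-71,13,-1]
    - [0,0,0,120,-71,13,-1]

```text
time_s: 2.1
eef_pos: [0.4483, 0.0231, 0.0418]
eef_rot: [0.703, -0.085, 0.701, 0.084]
wrist_force: [0.1, -0.2, 0.2]
opening: -0.001
```

```bash
cat > look.py <<'E'
import sys,cv2
from bench import ctrl
from h import *
tag=sys.argv[1]; x0,y0,w,h=map(int,sys.argv[3:7]); n=sys.argv[2]
im=ctrl.camera(n)["pixels"]; cv2.imwrite(f"pics/{tag}_full.png",im)
f=min(800/w,600/h)
cv2.imwrite(f"pics/{tag}.png",cv2.resize(im[y0:y0+h,x0:x0+w],None,fx=f,fy=f,interpolation=cv2.INTER_CUBIC))
E
python3 s.py; python3 look.py a1 scene 200 150 120 90; python3 look.py a1t top 245 160 80 60
```

```text
t 2.1 pos [0.4483 0.0231 0.0418] vise [-0.0929  0.0195] F [ 0.14 -0.17  0.18] T [-0.02  0.   -0.05] open -0.001 q6 -2.02 zyaw 13.7 xdir [ 0.002 -0.002 -1.   ]
```

View pics/a1.png

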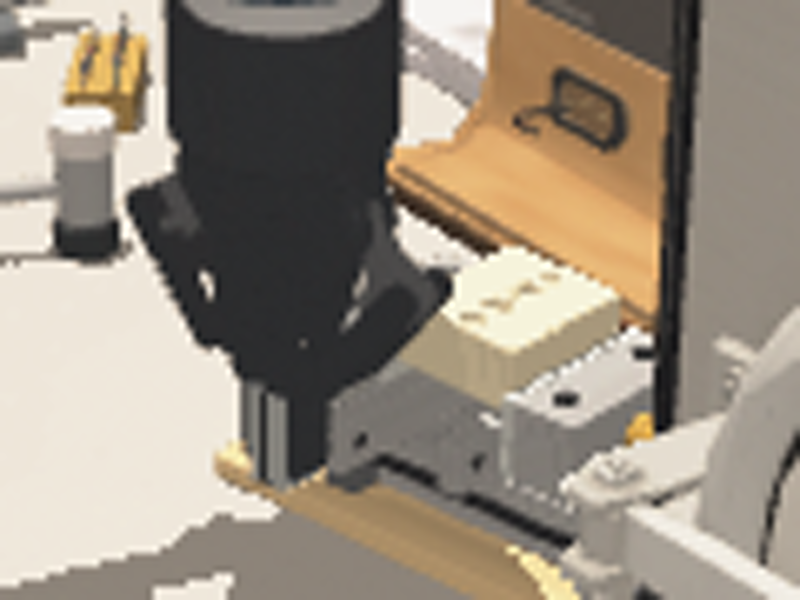

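View pics/a1t.png

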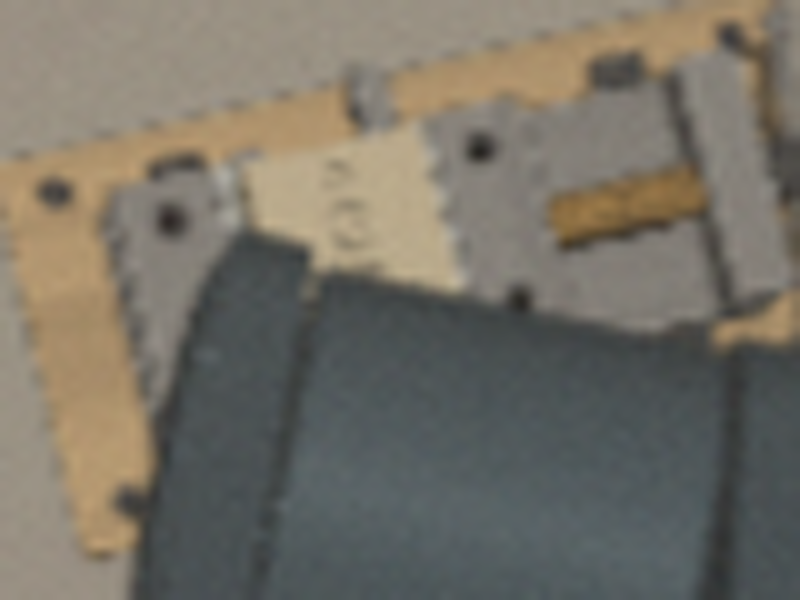

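The shut fingertip is just in front of the crept parallel, around (280,480) in the scene crop. Now I'll push.

>>> servo_tool:
  targets:
    - [0,0,0,1,0,5,-1]
    - [0,0,0,1,0,10,-1]
    - [0,0,0,1,0,14,-1]
    - [0,0,0,1,0,18,-1]
    - [0,0,0,1,0,22,-1]
    - [0,0,0,1,0,25,-1]
    - [0,0,0,1,0,25,-1]
    - [0,0,0,1,0,25,-1]

```text
time_s: 3.2
eef_pos: [0.4725, 0.0291, 0.0405]
eef_rot: [0.703, -0.085, 0.701, 0.084]
wrist_force: [-0.4, -0.5, 0.1]
opening: -0.003
```

```bash
python3 s.py; python3 look.py a2 scene 225 180 80 60
```

```text
t 3.2 pos [0.4725 0.0291 0.0405] vise [-0.068   0.0196] F [-0.39 -0.48  0.07] T [-0.    0.01 -0.01] open -0.003 q6 -2.0 zyaw 13.7 xdir [ 0.002 -0.002 -1.   ]
```

View pics/a2.png

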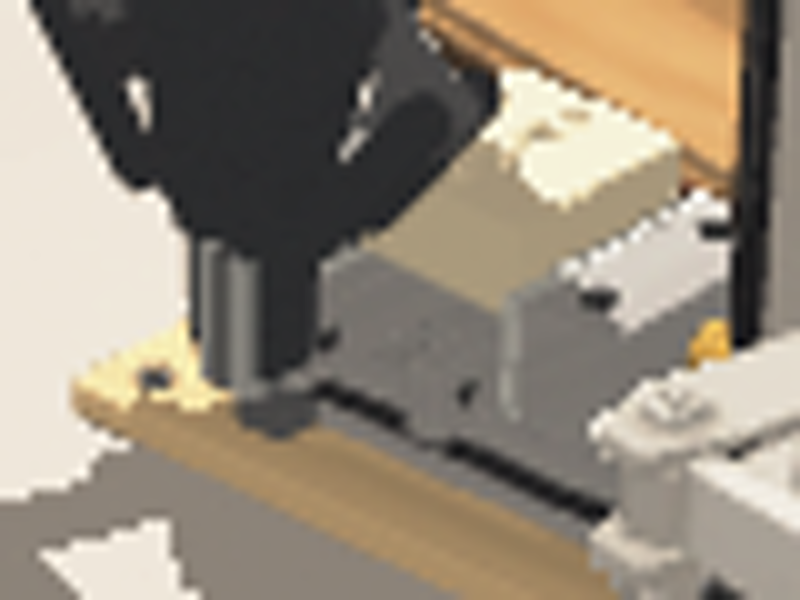

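>>> servo_tool:
  targets:
    - [0,0,0,0,0,-15,-1]
    - [0,0,0,-10,0,-20,-1]
    - [0,0,0,-60,20,-30,-1]
    - [0,0,0,-100,80,-30,-1]
    - [0,0,0,-100,140,-30,-1]
    - [0,0,0,-100,170,-30,-1]
    - [0,0,0,-100,170,-30,-1]
    - [0,0,0,-100,170,-30,-1]

```text
time_s: 4.25
eef_pos: [0.4027, 0.1869, 0.1405]
eef_rot: [0.703, -0.085, 0.701, 0.084]
wrist_force: [-0.3, -0.7, 0.7]
opening: -0.004
```

```bash
python3 s.py; python3 look.py a3 scene 225 180 80 60;python3 look.py a3t top 255 160 64 48
```

```text
t 4.25 pos [0.4027 0.1869 0.1405] vise [-0.0985  0.1894] F [-0.26 -0.74  0.71] T [0.   0.01 0.02] open -0.004 q6 -1.64 zyaw 13.7 xdir [ 0.003 -0.002 -1.   ]
```

View pics/a3.png

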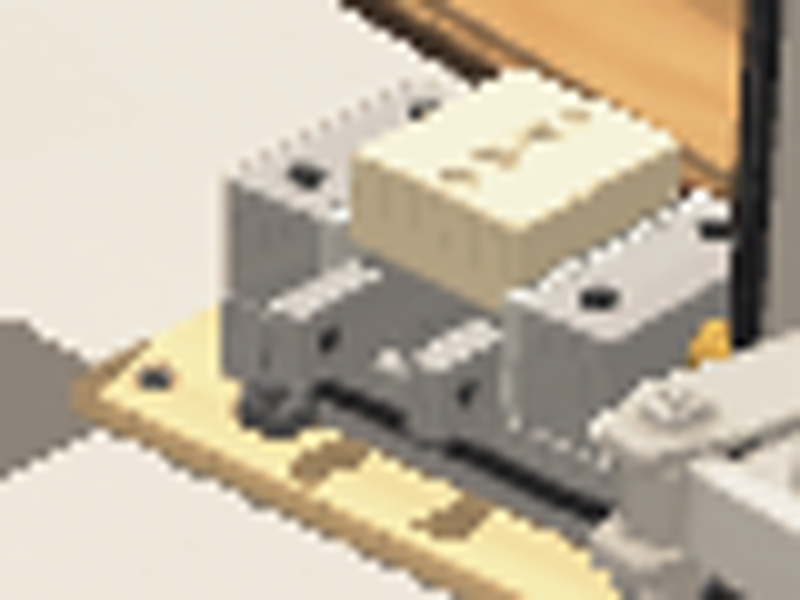

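View pics/a3t.png

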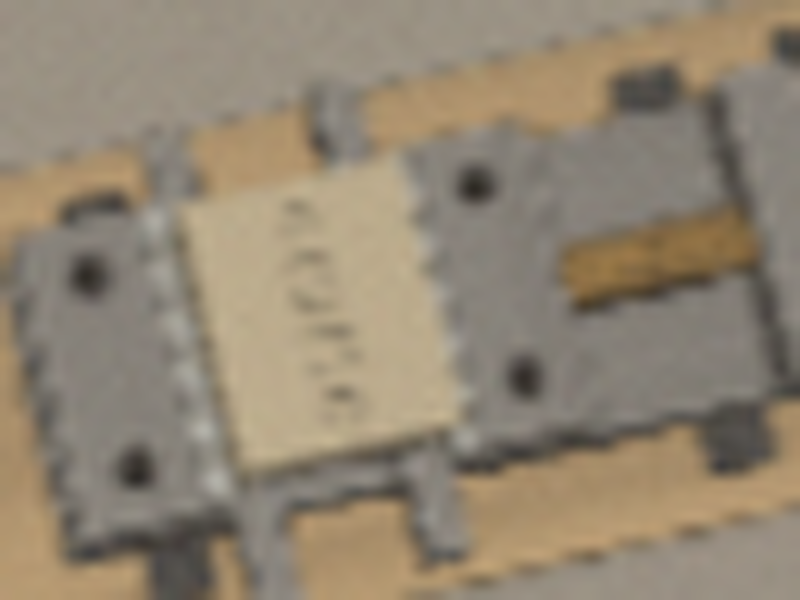

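```bash
python3 - <<'E'
import cv2
from h import *
im=cv2.imread("pics/a3t_full.png")[160:220,255:305]; cv2.imwrite("pics/a3u.png",cv2.resize(im,None,fx=10,fy=10,interpolation=cv2.INTER_CUBIC))
p=lambda x,y:wv(zp("top",255,160,12.5,x,y,.054))
print(p(165,132),p(332,85),p(440,560))
E
```

```text
[0.05292799 0.0185451 ] [ 0.05460723 -0.02044708] [-0.05485586 -0.01763571]
```

View pics/a3u.png

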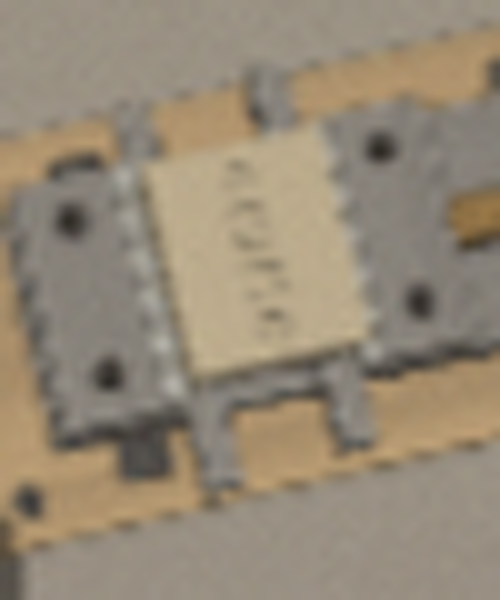

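```bash
python3 - <<'E'
from h import *
im=None
print(ray("scene",*( (np.array([83,120])+.5)/6.667-.5+[200,150]),.06))
m=np.array([.5228,.2838]); t=np.array([.39085,.32987]); print(np.degrees(np.arctan2(*(m-t)[::-1])))
from bench import ctrl
o=ctrl.get_obs()
mv(o,[*m,.10],np.radians(-19.3)); mv(o,[*m,.017],np.radians(-19.3))
import cv2
i=cv2.imread("pics/top0.png")[180:250,160:230]; cv2.imwrite("pics/mt.png",cv2.resize(i,None,fx=8,fy=8,interpolation=cv2.INTER_CUBIC))
i=cv2.imread("pics/scene0.png")[155:200,150:230]; cv2.imwrite("pics/ms.png",cv2.resize(i,None,fx=10,fy=10,interpolation=cv2.INTER_CUBIC))
E
```

```text
[0.52381552 0.28669494 0.06      ]
-19.246515604835796
rot [0.5748 0.0024 0.0018] shift [ 40.3  66.6 139.4] dist 160.0
rot [0.5748 0.0024 0.0018] shift [123.3  66.7 139.2] dist 198.0
```

View pics/mt.png

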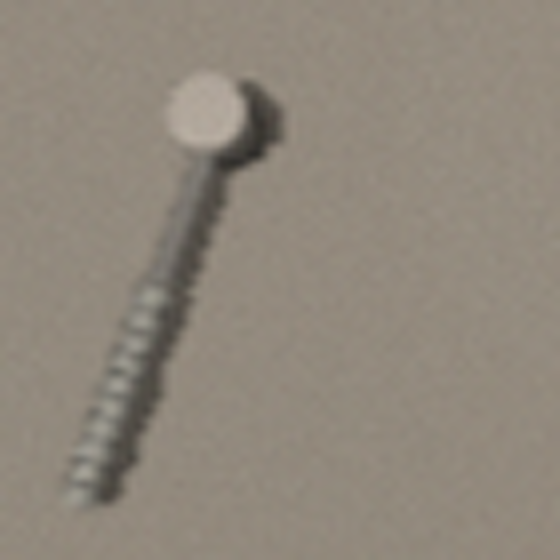

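View pics/ms.png

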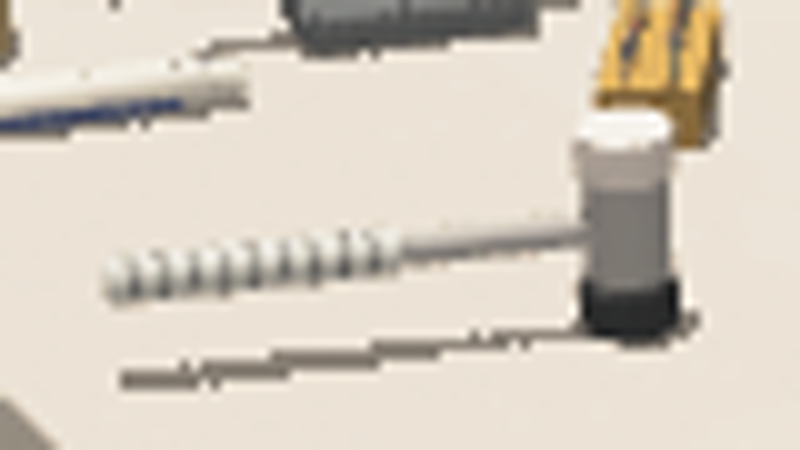

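Parallels now level to about 2 mm: near ends at (222,488) and (353,448) in the crop, far ends agree. Next, the mallet.

>>> servo_tool:
  targets:
    - [0.15,0,0,10,20,40,0.3]
    - [0.3,0,0,20,45,90,0.3]
    - [0.45,0,0,35,67,139,0.3]
    - [0.573,0,0,35,68,139.5,0.3]
    - [0.573,0,0,35,68,139.5,0.3]
    - [0.573,0,0,40,68,139.5,0.3]
    - [0.573,0,0,40,68,139.5,0.3]
    - [0.573,0,0,40,68,139.5,0.3]

```text
time_s: 5.35
eef_pos: [0.5226, 0.285, 0.1009]
eef_rot: [0.698, 0.117, 0.696, -0.118]
wrist_force: [-0.7, 0.3, 0.2]
opening: 0.651
```

```bash
python3 - <<'E'
from h import *
from bench import ctrl
o=ctrl.get_obs(); st(o); mv(o,[.523,.285,.017],np.radians(-19.3))
E
python3 look.py b1 scene 130 110 120 90
```

```text
t 5.35 pos [0.5226 0.285  0.1009] vise [0.0413 0.2563] F [-0.75  0.35  0.19] T [-0.01 -0.07  0.01] open 0.651 q6 -0.93 zyaw -19.2 xdir [ 0.003 -0.002 -1.   ]
rot [0.0021 0.0034 0.0006] shift [83.9  0.2  0. ] dist 84.0
```

View pics/b1.png

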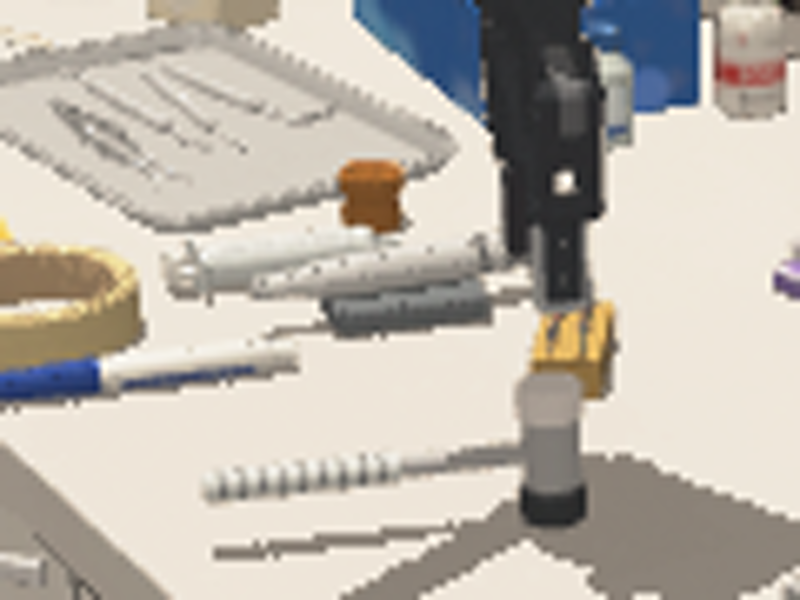

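>>> servo_tool:
  targets:
    - [0,0.003,0,30,0.2,0,0.3]
    - [0,0.003,0,60,0.2,0,0.3]
    - [0,0.003,0,84,0.2,0,0.3]
    - [0,0.003,0,84,0.2,0,0.3]
    - [0,0.003,0,84,0.2,0,-1]
    - [0,0.003,0,84,0.2,0,-1]
    - [0,0.003,0,84,0.2,0,-1]
    - [0,0.003,0,84,0.2,0,-1]

```text
time_s: 6.4
eef_pos: [0.5242, 0.2856, 0.0183]
eef_rot: [0.698, 0.118, 0.696, -0.118]
wrist_force: [0.4, 1.4, 6.1]
opening: 0.306
```

```bash
python3 s.py; python3 look.py b2 scene 130 110 120 90
```

```text
t 6.4 pos [0.5242 0.2856 0.0183] vise [0.043  0.2566] F [0.41 1.42 6.12] T [ 0.15 -0.05 -0.  ] open 0.306 q6 -0.94 zyaw -19.2 xdir [ 0.003  0.    -1.   ]
```

View pics/b2.png

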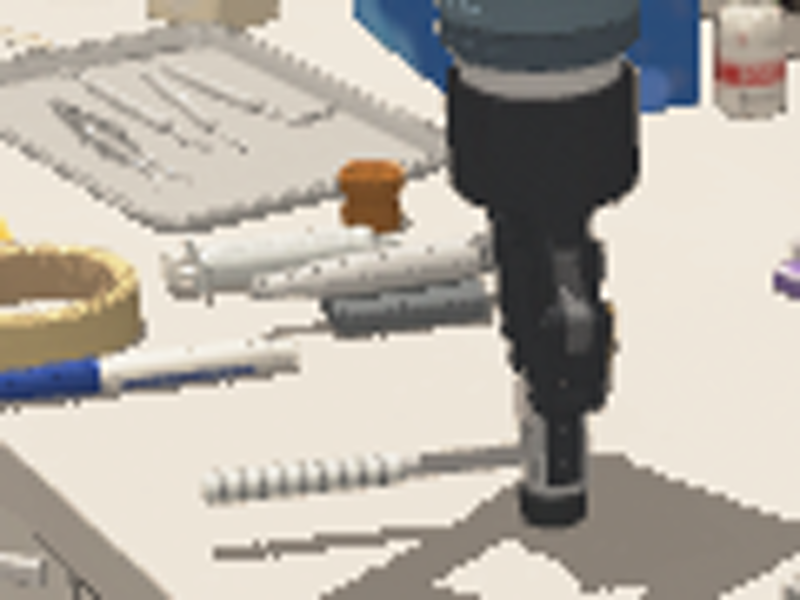

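```bash
python3 s.py 0 .013 .15 -19.2;
```

```text
t 6.45 pos [0.5242 0.2856 0.0182] vise [0.043  0.2566] F [-0.11  1.12  6.19] T [ 0.21 -0.05 -0.01] open 0.299 q6 -0.94 zyaw -19.2 xdir [ 0.003  0.    -1.   ]
rot [ 0.0003  0.0026 -0.0013] shift [-131.8 -227.7   96.5] dist 280.0
```

>>> servo_tool:
  targets:
    - [0,0,0,-30,0,0,-1]
    - [0,0,0,-80,-10,5,-1]
    - [0,0,0,-120,-50,20,-1]
    - [0,0,0,-132,-100,42,-1]
    - [0,0,0,-132,-150,64,-1]
    - [0,0,0,-132,-195,83,-1]
    - [0,0,0,-132,-227,96,-1]
    - [0,0,0,-132,-227.7,96.5,-1]

```text
time_s: 7.45
eef_pos: [0.5395, 0.0365, 0.1494]
eef_rot: [0.697, 0.119, 0.697, -0.119]
wrist_force: [-0.4, 0.1, -3.1]
opening: 0.301
```

```bash
python3 s.py 0 .013 .115 -19.2; python3 look.py c1 scene 210 150 100 75; python3 s.py
```

```text
t 7.45 pos [0.5395 0.0365 0.1494] vise [-0.0012  0.0109] F [-0.36  0.13 -3.14] T [ 0.08 -0.03 -0.09] open 0.301 q6 -1.38 zyaw -19.4 xdir [ 0.001  0.    -1.   ]
rot [-0.0033  0.001  -0.0004] shift [34.4  2.4 -0.2] dist 34.0
t 7.5 pos [0.5394 0.0378 0.1494] vise [-0.0009  0.0122] F [ 0.48  1.09 -3.92] T [-0.01  0.03  0.06] open 0.304 q6 -1.38 zyaw -19.3 xdir [ 0.001  0.001 -1.   ]
```

View pics/c1.png

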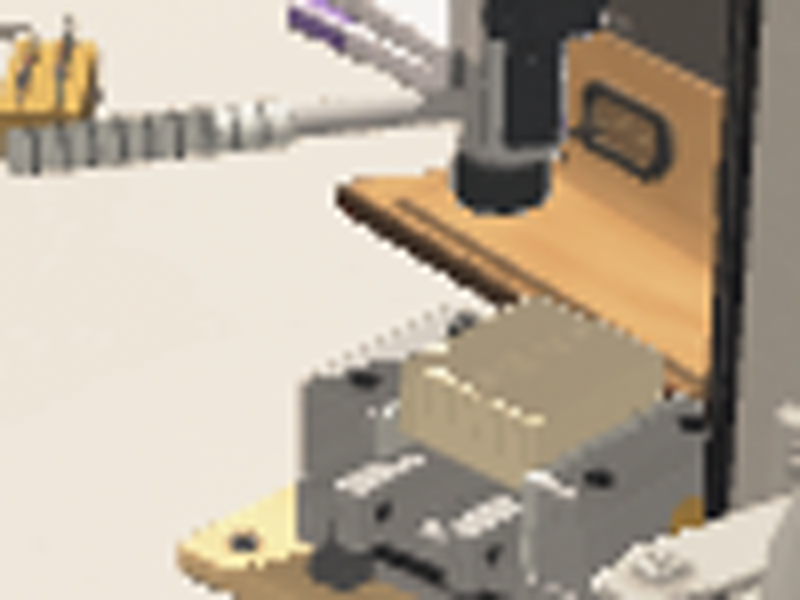

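Mallet is held square, rubber face at (500,190) above the fixed-side land. Descending.

>>> servo_tool:
  targets:
    - [0,0,0,20,0.8,-0.2,-1]
    - [0,0,0,40,0.8,-0.5,-1]
    - [0,0,0,45,0.8,-0.5,-1]
    - [0,0,0,46,0.8,-0.5,-1]
    - [0,0,0,47,0.8,-0.5,-1]
    - [0,0,0,48,0.8,-0.5,-1]
    - [0,0,0,49,0.8,-0.5,-1]
    - [0,0,0,49,0.8,-0.5,-1]

```text
time_s: 8.5
eef_pos: [0.5401, 0.0389, 0.1012]
eef_rot: [0.698, 0.119, 0.696, -0.118]
wrist_force: [1.4, 1.4, 0.9]
opening: 0.302
```

```bash
python3 s.py
```

```text
t 8.5 pos [0.5401 0.0389 0.1012] vise [-0.      0.0131] F [1.43 1.42 0.89] T [ 0.34 -0.12  0.01] open 0.302 q6 -1.38 zyaw -19.3 xdir [ 0.003  0.001 -1.   ]
```

>>> servo_tool:
  targets:
    - [0,0,0,0.5,0,0,-1]
    - [0,0,0,1,0,0,-1]
    - [0,0,0,1.5,0,0,-1]
    - [0,0,0,2,0,0,-1]
    - [0,0,0,2.5,0,0,-1]
    - [0,0,0,2.5,0,0,-1]
    - [0,0,0,2.5,0,0,-1]
    - [0,0,0,2.5,0,0,-1]

```text
time_s: 9.5
eef_pos: [0.5402, 0.0389, 0.0987]
eef_rot: [0.698, 0.119, 0.696, -0.118]
wrist_force: [0.8, 2.7, 2.7]
opening: 0.301
```

```bash
python3 s.py
```

```text
t 9.5 pos [0.5402 0.0389 0.0987] vise [0.0001 0.0131] F [0.81 2.75 2.69] T [ 0.52 -0.13 -0.01] open 0.301 q6 -1.38 zyaw -19.3 xdir [ 0.003  0.001 -1.   ]
```

>>> servo_tool:
  targets:
    - [0,0,0,0.5,0,0,-1]
    - [0,0,0,1,0,0,-1]
    - [0,0,0,1.5,0,0,-1]
    - [0,0,0,1.5,0,0,-1]
    - [0,0,0,1.5,0,0,-1]
    - [0,0,0,1.5,0,0,-1]
    - [0,0,0,1.5,0,0,-1]
    - [0,0,0,1.5,0,0,-1]

```text
time_s: 10.5
eef_pos: [0.5401, 0.0389, 0.0972]
eef_rot: [0.698, 0.119, 0.696, -0.118]
wrist_force: [0.6, 2.1, 3.6]
opening: 0.305
```

```bash
python3 s.py 0 -.013 .099 -19.3; 
```

```text
t 10.5 pos [0.5401 0.0389 0.0972] vise [0.     0.0131] F [0.59 2.05 3.56] T [ 0.51 -0.09  0.05] open 0.305 q6 -1.38 zyaw -19.3 xdir [ 0.003  0.001 -1.   ]
rot [-0.0006  0.0025 -0.002 ] shift [ -1.8 -21.9  14.2] dist 26.0
```

>>> servo_tool:
  targets:
    - [0,0,0,-8,0,0,-1]
    - [0,0,0,-9,-12,7,-1]
    - [0,0,0,-9,-22,14,-1]
    - [0,0,0,-7,-22,14,-1]
    - [0,0,0,-5,-22,14,-1]
    - [0,0,0,-3.5,-22,14,-1]
    - [0,0,0,-2.5,-22,14,-1]
    - [0,0,0,-2.5,-22,14,-1]

```text
time_s: 11.5
eef_pos: [0.5459, 0.0138, 0.0996]
eef_rot: [0.698, 0.119, 0.696, -0.118]
wrist_force: [-0.0, -0.6, -4.3]
opening: 0.303
```

```bash
python3 s.py
```

```text
t 11.5 pos [0.5459 0.0138 0.0996] vise [-0.0003 -0.0127] F [-0.04 -0.65 -4.27] T [-0.02  0.   -0.02] open 0.303 q6 -1.43 zyaw -19.3 xdir [ 0.003  0.001 -1.   ]
```

>>> servo_tool:
  targets:
    - [0,0,0,0.5,0,0,-1]
    - [0,0,0,1,0,0,-1]
    - [0,0,0,1.5,0,0,-1]
    - [0,0,0,2,0,0,-1]
    - [0,0,0,2.5,0,0,-1]
    - [0,0,0,2.5,0,0,-1]
    - [0,0,0,2.5,0,0,-1]
    - [0,0,0,2.5,0,0,-1]

```text
time_s: 12.5
eef_pos: [0.5462, 0.0137, 0.0973]
eef_rot: [0.698, 0.119, 0.696, -0.118]
wrist_force: [-0.0, -0.9, -0.4]
opening: 0.305
```

```bash
python3 s.py
```

```text
t 12.5 pos [0.5462 0.0137 0.0973] vise [-0.0001 -0.0128] F [-0.01 -0.88 -0.44] T [-0.04 -0.02 -0.04] open 0.305 q6 -1.43 zyaw -19.3 xdir [ 0.003  0.001 -1.   ]
```

>>> servo_tool:
  targets:
    - [0,0,0,0.5,0,0,-1]
    - [0,0,0,1,0,0,-1]
    - [0,0,0,1.2,0,0,-1]
    - [0,0,0,1.2,0,0,-1]
    - [0,0,0,1.2,0,0,-1]
    - [0,0,0,1.2,0,0,-1]
    - [0,0,0,1.2,0,0,-1]
    - [0,0,0,1.2,0,0,-1]

```text
time_s: 13.5
eef_pos: [0.5464, 0.0136, 0.0963]
eef_rot: [0.698, 0.119, 0.696, -0.118]
wrist_force: [0.4, -0.9, 5.0]
opening: 0.303
```

```bash
python3 s.py
```

```text
t 13.5 pos [0.5464 0.0136 0.0963] vise [ 0.0001 -0.013 ] F [ 0.43 -0.92  5.  ] T [-0.12 -0.01 -0.01] open 0.303 q6 -1.43 zyaw -19.3 xdir [ 0.004  0.001 -1.   ]
```

>>> servo_tool:
  targets:
    - [0,0,0,0.4,0,0,-1]
    - [0,0,0,0.8,0,0,-1]
    - [0,0,0,0.8,0,0,-1]
    - [0,0,0,0.8,0,0,-1]
    - [0,0,0,0.8,0,0,-1]
    - [0,0,0,0.8,0,0,-1]
    - [0,0,0,0.8,0,0,-1]
    - [0,0,0,0.8,0,0,-1]

```text
time_s: 14.5
eef_pos: [0.5466, 0.0136, 0.0958]
eef_rot: [0.699, 0.119, 0.696, -0.118]
wrist_force: [-1.9, -1.2, 6.0]
opening: 0.302
```

```bash
python3 s.py
```

```text
t 14.5 pos [0.5466 0.0136 0.0958] vise [ 0.0003 -0.0131] F [-1.88 -1.24  6.02] T [-0.09  0.1  -0.02] open 0.302 q6 -1.43 zyaw -19.3 xdir [ 0.004  0.001 -1.   ]
```

>>> servo_tool:
  targets:
    - [0,0,0,-8,0,0,-1]
    - [0,0,0,-9,12,-7,-1]
    - [0,0,0,-9,22,-14,-1]
    - [0,0,0,-6,22,-14,-1]
    - [0,0,0,-3,22,-14,-1]
    - [0,0,0,-2,22,-14,-1]
    - [0,0,0,-1,22,-14,-1]
    - [0,0,0,-1,22,-14,-1]

```text
time_s: 15.5
eef_pos: [0.5409, 0.0387, 0.097]
eef_rot: [0.699, 0.119, 0.696, -0.118]
wrist_force: [0.6, -0.0, -2.9]
opening: 0.305
```

```bash
python3 s.py
```

```text
t 15.5 pos [0.5409 0.0387 0.097 ] vise [0.0007 0.0127] F [ 0.58 -0.01 -2.93] T [0.05 0.01 0.  ] open 0.305 q6 -1.38 zyaw -19.3 xdir [ 0.005  0.001 -1.   ]
```

>>> servo_tool:
  targets:
    - [0,0,0,0.4,0,0,-1]
    - [0,0,0,0.8,0,0,-1]
    - [0,0,0,1.2,0,0,-1]
    - [0,0,0,1.2,0,0,-1]
    - [0,0,0,1.2,0,0,-1]
    - [0,0,0,1.2,0,0,-1]
    - [0,0,0,1.2,0,0,-1]
    - [0,0,0,1.2,0,0,-1]

```text
time_s: 16.5
eef_pos: [0.5412, 0.0387, 0.0962]
eef_rot: [0.699, 0.119, 0.695, -0.118]
wrist_force: [-1.4, 0.8, 5.3]
opening: 0.299
```

```bash
python3 s.py
```

```text
t 16.5 pos [0.5412 0.0387 0.0962] vise [0.001  0.0126] F [-1.37  0.8   5.34] T [0.11 0.24 0.02] open 0.299 q6 -1.38 zyaw -19.3 xdir [ 0.005  0.001 -1.   ]
```

>>> servo_tool:
  targets:
    - [0,0.003,0,0.4,0,-0.5,-1]
    - [0,0.003,0,0.8,0,-0.5,-1]
    - [0,0.003,0,1.0,0,-0.5,-1]
    - [0,0.003,0,1.0,0,-0.5,-1]
    - [0,0.003,0,1.0,0,-0.5,-1]
    - [0,0.003,0,1.0,0,-0.5,-1]
    - [0,0.003,0,1.0,0,-0.5,-1]
    - [0,0.003,0,1.0,0,-0.5,-1]

```text
time_s: 17.5
eef_pos: [0.5413, 0.0388, 0.0959]
eef_rot: [0.698, 0.119, 0.696, -0.118]
wrist_force: [-2.0, 0.2, 7.5]
opening: 0.302
```

```bash
python3 s.py
```

```text
t 17.5 pos [0.5413 0.0388 0.0959] vise [0.0011 0.0127] F [-1.95  0.18  7.54] T [ 0.04  0.35 -0.05] open 0.302 q6 -1.38 zyaw -19.3 xdir [ 0.004  0.001 -1.   ]
```

>>> servo_tool:
  targets:
    - [0,0,0,0.7,0,-0.5,-1]
    - [0,0,0,1.1,0,-0.5,-1]
    - [0,0,0,1.5,0,-0.5,-1]
    - [0,0,0,1.5,0,-0.5,-1]
    - [0,0,0,1.5,0,-0.5,-1]
    - [0,0,0,1.5,0,-0.5,-1]
    - [0,0,0,1.5,0,-0.5,-1]
    - [0,0,0,1.5,0,-0.5,-1]

```text
time_s: 18.5
eef_pos: [0.5415, 0.0388, 0.0954]
eef_rot: [0.699, 0.119, 0.695, -0.118]
wrist_force: [-2.2, 0.2, 10.1]
opening: 0.3
```

```bash
python3 s.py
```

```text
t 18.5 pos [0.5415 0.0388 0.0954] vise [0.0013 0.0127] F [-2.19  0.18 10.09] T [0.06 0.48 0.04] open 0.3 q6 -1.38 zyaw -19.3 xdir [ 0.005  0.001 -1.   ]
```

>>> servo_tool:
  targets:
    - [0,0,0,1.0,0,-1,-1]
    - [0,0,0,1.5,0,-1,-1]
    - [0,0,0,2.1,0,-1,-1]
    - [0,0,0,2.1,0,-1,-1]
    - [0,0,0,2.1,0,-1,-1]
    - [0,0,0,2.1,0,-1,-1]
    - [0,0,0,2.1,0,-1,-1]
    - [0,0,0,2.1,0,-1,-1]

```text
time_s: 19.5
eef_pos: [0.5416, 0.0389, 0.0949]
eef_rot: [0.7, 0.119, 0.695, -0.118]
wrist_force: [-3.1, -0.0, 13.2]
opening: 0.302
```

```bash
python3 s.py
```

```text
t 19.5 pos [0.5416 0.0389 0.0949] vise [0.0015 0.0127] F [-3.09 -0.02 13.24] T [-0.02  0.53  0.03] open 0.302 q6 -1.38 zyaw -19.3 xdir [ 0.007  0.    -1.   ]
```

>>> servo_tool:
  targets:
    - [0,0,0,1.5,0,-1,-1]
    - [0,0,0,2.0,0,-1,-1]
    - [0,0,0,2.5,0,-1,-1]
    - [0,0,0,2.5,0,-1,-1]
    - [0,0,0,2.5,0,-1,-1]
    - [0,0,0,2.5,0,-1,-1]
    - [0,0,0,2.5,0,-1,-1]
    - [0,0,0,2.5,0,-1,-1]

```text
time_s: 20.5
eef_pos: [0.5419, 0.0389, 0.0944]
eef_rot: [0.701, 0.119, 0.694, -0.118]
wrist_force: [-4.6, 0.7, 15.4]
opening: 0.305
```

```bash
python3 s.py 0 -.013 .098 -19.3
```

```text
t 20.5 pos [0.5419 0.0389 0.0944] vise [0.0018 0.0126] F [-4.65  0.71 15.41] T [-0.11  0.8  -0.02] open 0.305 q6 -1.38 zyaw -19.3 xdir [ 0.01  -0.001 -1.   ]
rot [-0.0001  0.0096 -0.0028] shift [ -3.5 -22.4  12.5] dist 26.0
```

>>> servo_tool:
  targets:
    - [0,0,0,-8,0,0,-1]
    - [0,0.0095,-0.003,-10,-12,7,-1]
    - [0,0.0095,-0.003,-10,-22.4,12.5,-1]
    - [0,0.0095,-0.003,-7,-22.4,12.5,-1]
    - [0,0.0095,-0.003,-4,-22.4,12.5,-1]
    - [0,0.0095,-0.003,-2.5,-22.4,12.5,-1]
    - [0,0.0095,-0.003,-1.5,-22.4,12.5,-1]
    - [0,0.0095,-0.003,-1.5,-22.4,12.5,-1]

```text
time_s: 21.5
eef_pos: [0.5463, 0.0137, 0.0963]
eef_rot: [0.697, 0.118, 0.697, -0.119]
wrist_force: [-2.0, -1.4, 0.1]
opening: 0.302
```

```bash
python3 s.py
```

```text
t 21.5 pos [0.5463 0.0137 0.0963] vise [ 0.0001 -0.0129] F [-1.97 -1.43  0.13] T [-0.17  0.24 -0.02] open 0.302 q6 -1.43 zyaw -19.3 xdir [ 0. -0. -1.]
```

>>> servo_tool:
  targets:
    - [0,0,0,0.5,0,0,-1]
    - [0,0,0,1.0,0,0,-1]
    - [0,0,0,1.4,0,0,-1]
    - [0,0,0,1.4,0,0,-1]
    - [0,0,0,1.4,0,0,-1]
    - [0,0,0,1.4,0,0,-1]
    - [0,0,0,1.4,0,0,-1]
    - [0,0,0,1.4,0,0,-1]

```text
time_s: 22.5
eef_pos: [0.5468, 0.0135, 0.0956]
eef_rot: [0.698, 0.118, 0.697, -0.119]
wrist_force: [-3.0, -1.7, 5.5]
opening: 0.307
```

```bash
python3 s.py
```

```text
t 22.5 pos [0.5468 0.0135 0.0956] vise [ 0.0005 -0.0132] F [-2.98 -1.75  5.53] T [-0.29  0.53  0.  ] open 0.307 q6 -1.43 zyaw -19.3 xdir [ 0.001 -0.001 -1.   ]
```

>>> servo_tool:
  targets:
    - [0,0,0,0.8,0,-1,-1]
    - [0,0,0,1.4,0,-1,-1]
    - [0,0,0,1.9,0,-1,-1]
    - [0,0,0,1.9,0,-1,-1]
    - [0,0,0,1.9,0,-1,-1]
    - [0,0,0,1.9,0,-1,-1]
    - [0,0,0,1.9,0,-1,-1]
    - [0,0,0,1.9,0,-1,-1]

```text
time_s: 23.5
eef_pos: [0.5469, 0.0133, 0.0952]
eef_rot: [0.698, 0.118, 0.696, -0.119]
wrist_force: [-3.5, -1.6, 9.5]
opening: 0.301
```

```bash
python3 s.py
```

```text
t 23.5 pos [0.5469 0.0133 0.0952] vise [ 0.0006 -0.0134] F [-3.55 -1.56  9.5 ] T [-0.3   0.62 -0.01] open 0.301 q6 -1.43 zyaw -19.3 xdir [ 0.003 -0.002 -1.   ]
```

>>> servo_tool:
  targets:
    - [0,0,0,1.5,0,-1,-1]
    - [0,0,0,2.0,0,-1,-1]
    - [0,0,0,2.5,0,-1,-1]
    - [0,0,0,2.5,0,-1,-1]
    - [0,0,0,2.5,0,-1,-1]
    - [0,0,0,2.5,0,-1,-1]
    - [0,0,0,2.5,0,-1,-1]
    - [0,0,0,2.5,0,-1,-1]

```text
time_s: 24.5
eef_pos: [0.5474, 0.0131, 0.0948]
eef_rot: [0.7, 0.118, 0.695, -0.119]
wrist_force: [-3.8, -1.5, 13.3]
opening: 0.303
```

```bash
python3 s.py
```

```text
t 24.5 pos [0.5474 0.0131 0.0948] vise [ 0.001  -0.0137] F [-3.8  -1.49 13.33] T [-0.37  0.66  0.04] open 0.303 q6 -1.43 zyaw -19.3 xdir [ 0.007 -0.003 -1.   ]
```

>>> servo_tool:
  targets:
    - [0,0,0,2.0,0,-1,-1]
    - [0,0,0,2.5,0,-1,-1]
    - [0,0,0,2.9,0,-1,-1]
    - [0,0,0,2.9,0,-1,-1]
    - [0,0,0,2.9,0,-1,-1]
    - [0,0,0,2.9,0,-1,-1]
    - [0,0,0,2.9,0,-1,-1]
    - [0,0,0,2.9,0,-1,-1]

```text
time_s: 25.5
eef_pos: [0.548, 0.0128, 0.0943]
eef_rot: [0.701, 0.117, 0.693, -0.119]
wrist_force: [-4.9, -2.6, 15.8]
opening: 0.303
```

```bash
python3 s.py 0 .013 .098 -19.3
```

```text
t 25.5 pos [0.548  0.0128 0.0943] vise [ 0.0015 -0.0142] F [-4.88 -2.59 15.78] T [-0.33  0.95  0.01] open 0.303 q6 -1.43 zyaw -19.3 xdir [ 0.01  -0.004 -1.   ]
rot [0.0006 0.0106 0.0007] shift [ -3.9  22.  -16. ] dist 27.0
```

>>> servo_tool:
  targets:
    - [0,0,0,-8,0,0,-1]
    - [0,0.0105,0,-10,12,-9,-1]
    - [0,0.0105,0,-10,22,-16,-1]
    - [0,0.0105,0,-8,22,-16,-1]
    - [0,0.0105,0,-6,22,-16,-1]
    - [0,0.0105,0,-4,22,-16,-1]
    - [0,0.0105,0,-4,22,-16,-1]
    - [0,0.0105,0,-4,22,-16,-1]

```text
time_s: 26.5
eef_pos: [0.5402, 0.0386, 0.0981]
eef_rot: [0.697, 0.118, 0.697, -0.119]
wrist_force: [-0.2, -0.1, -3.7]
opening: 0.306
```

```bash
python3 s.py 0 .013 .092 -19.3
```

```text
t 26.5 pos [0.5402 0.0386 0.0981] vise [0.0001 0.0128] F [-0.25 -0.09 -3.65] T [-0.03 -0.04  0.04] open 0.306 q6 -1.38 zyaw -19.3 xdir [-0.    -0.001 -1.   ]
rot [0.0002 0.0002 0.0007] shift [ 6.1  0.2 -0.2] dist 6.0
```

>>> servo_tool:
  targets:
    - [0,0,0,1.5,0.2,-0.2,-1]
    - [0,0,0,2.2,0.2,-0.3,-1]
    - [0,0,0,2.8,0.2,-0.5,-1]
    - [0,0,0,3.4,0.2,-0.7,-1]
    - [0,0,0,4.0,0.2,-0.8,-1]
    - [0,0,0,4.0,0.2,-0.8,-1]
    - [0,0,0,4.0,0.2,-0.8,-1]
    - [0,0,0,4.0,0.2,-0.8,-1]

```text
time_s: 27.5
eef_pos: [0.5406, 0.039, 0.0954]
eef_rot: [0.698, 0.118, 0.696, -0.119]
wrist_force: [-0.5, 0.0, 7.4]
opening: 0.3
```

```bash
python3 s.py
```

```text
t 27.5 pos [0.5406 0.039  0.0954] vise [0.0005 0.013 ] F [-0.51  0.05  7.42] T [0.06 0.12 0.  ] open 0.3 q6 -1.38 zyaw -19.3 xdir [ 0.002 -0.001 -1.   ]
```

>>> servo_tool:
  targets:
    - [0,0,0,2.0,0,-0.8,-1]
    - [0,0,0,2.6,0,-1,-1]
    - [0,0,0,3.2,0,-1,-1]
    - [0,0,0,3.2,0,-1,-1]
    - [0,0,0,3.2,0,-1,-1]
    - [0,0,0,3.2,0,-1,-1]
    - [0,0,0,3.2,0,-1,-1]
    - [0,0,0,3.2,0,-1,-1]

```text
time_s: 28.5
eef_pos: [0.5412, 0.039, 0.0946]
eef_rot: [0.699, 0.118, 0.695, -0.119]
wrist_force: [-3.3, -0.4, 14.8]
opening: 0.305
```

```bash
python3 s.py
```

```text
t 28.5 pos [0.5412 0.039  0.0946] vise [0.0011 0.0129] F [-3.3  -0.35 14.83] T [-0.05  0.53 -0.01] open 0.305 q6 -1.38 zyaw -19.3 xdir [ 0.006 -0.002 -1.   ]
```

>>> servo_tool:
  targets:
    - [0,0,0,2.8,0,-1,-1]
    - [0,0,0,3.1,0,-1,-1]
    - [0,0,0,3.1,0,-1,-1]
    - [0,0,0,3.1,0,-1,-1]
    - [0,0,0,3.1,0,-1,-1]
    - [0,0,0,3.1,0,-1,-1]
    - [0,0,0,3.1,0,-1,-1]
    - [0,0,0,3.1,0,-1,-1]

```text
time_s: 29.5
eef_pos: [0.5417, 0.039, 0.0942]
eef_rot: [0.7, 0.118, 0.694, -0.119]
wrist_force: [-4.4, -0.7, 16.7]
opening: 0.304
```

```bash
python3 s.py 0 -.013 .098 -19.3
```

```text
t 29.5 pos [0.5417 0.039  0.0942] vise [0.0015 0.0128] F [-4.36 -0.72 16.72] T [-0.17  0.83 -0.08] open 0.304 q6 -1.38 zyaw -19.3 xdir [ 0.009 -0.003 -1.   ]
rot [ 0.0008  0.0092 -0.0001] shift [ -3.7 -22.4  12.8] dist 26.0
```

>>> servo_tool:
  targets:
    - [0,0,0,-8,0,0,-1]
    - [0,0.009,0,-10,-12,7,-1]
    - [0,0.009,0,-10,-22,13,-1]
    - [0,0.009,0,-8,-22,13,-1]
    - [0,0.009,0,-6,-22,13,-1]
    - [0,0.009,0,-4,-22,13,-1]
    - [0,0.009,0,-4,-22,13,-1]
    - [0,0.009,0,-4,-22,13,-1]

```text
time_s: 30.5
eef_pos: [0.5467, 0.0141, 0.0983]
eef_rot: [0.697, 0.118, 0.697, -0.118]
wrist_force: [0.3, 0.5, -2.4]
opening: 0.301
```

>>> servo_tool:
  targets:
    - [0,0,0,1.5,0,-0.2,-1]
    - [0,0,0,2.2,0,-0.3,-1]
    - [0,0,0,2.8,0,-0.5,-1]
    - [0,0,0,3.4,0,-0.7,-1]
    - [0,0,0,4.0,0,-0.8,-1]
    - [0,0,0,4.0,0,-0.8,-1]
    - [0,0,0,4.0,0,-0.8,-1]
    - [0,0,0,4.0,0,-0.8,-1]

```text
time_s: 31.5
eef_pos: [0.547, 0.0141, 0.0956]
eef_rot: [0.698, 0.118, 0.696, -0.118]
wrist_force: [-1.2, -0.5, 7.6]
opening: 0.306
```

```bash
python3 s.py
```

```text
t 31.5 pos [0.547  0.0141 0.0956] vise [ 0.0008 -0.0127] F [-1.17 -0.46  7.63] T [-0.13  0.06 -0.03] open 0.306 q6 -1.43 zyaw -19.2 xdir [ 0.003 -0.001 -1.   ]
```

>>> servo_tool:
  targets:
    - [0,0,0,2.0,0,-0.8,-1]
    - [0,0,0,2.6,0,-1,-1]
    - [0,0,0,3.2,0,-1,-1]
    - [0,0,0,3.5,0,-1,-1]
    - [0,0,0,3.5,0,-1,-1]
    - [0,0,0,3.5,0,-1,-1]
    - [0,0,0,3.5,0,-1,-1]
    - [0,0,0,3.5,0,-1,-1]

```text
time_s: 32.5
eef_pos: [0.5478, 0.0137, 0.0945]
eef_rot: [0.7, 0.118, 0.695, -0.118]
wrist_force: [-2.8, -1.1, 13.8]
opening: 0.3
```

```bash
python3 s.py; python3 - <<'E'
from h import *
from bench import ctrl
o=ctrl.get_obs(); mv(o,[.5235,.2855,.15],np.radians(-19.2))
E
```

```text
t 32.5 pos [0.5478 0.0137 0.0945] vise [ 0.0015 -0.0133] F [-2.82 -1.06 13.81] T [-0.21  0.43  0.03] open 0.3 q6 -1.43 zyaw -19.2 xdir [ 0.006 -0.002 -1.   ]
rot [-0.0005  0.0067 -0.0002] shift [ -56.2  248.7 -112.1] dist 279.0
```

>>> servo_tool:
  targets:
    - [0,0,0,2.8,0,-1,-1]
    - [0,0,0,3.2,0,-1,-1]
    - [0,0,0,3.2,0,-1,-1]
    - [0,0,0,3.2,0,-1,-1]
    - [0,0,0,3.2,0,-1,-1]
    - [0,0,0,3.2,0,-1,-1]
    - [0,0,0,3.2,0,-1,-1]
    - [0,0,0,3.2,0,-1,-1]

```text
time_s: 33.5
eef_pos: [0.5485, 0.0133, 0.0941]
eef_rot: [0.701, 0.117, 0.694, -0.119]
wrist_force: [-4.0, -1.2, 16.8]
opening: 0.3
```

```bash
python3 s.py; python3 - <<'E'
from h import *
from bench import ctrl
o=ctrl.get_obs(); mv(o,[.5235,.2855,.15],np.radians(-19.2))
E
```

```text
t 33.5 pos [0.5485 0.0133 0.0941] vise [ 0.0021 -0.0138] F [-3.95 -1.19 16.8 ] T [-0.23  0.69  0.01] open 0.3 q6 -1.43 zyaw -19.2 xdir [ 0.01  -0.003 -1.   ]
rot [-0.0004  0.0104 -0.0001] shift [ -57.1  248.8 -112.6] dist 279.0
```

>>> servo_tool:
  targets:
    - [0,0,0,-10,0,0,-1]
    - [0,0.0104,0,-40,5,-2,-1]
    - [0,0.0104,0,-57,50,-22,-1]
    - [0,0.0104,0,-57,100,-45,-1]
    - [0,0.0104,0,-57,150,-68,-1]
    - [0,0.0104,0,-57,200,-90,-1]
    - [0,0.0104,0,-57,240,-109,-1]
    - [0,0.0104,0,-57,249,-112.5,-1]

```text
time_s: 34.5
eef_pos: [0.5221, 0.2882, 0.1491]
eef_rot: [0.697, 0.117, 0.698, -0.117]
wrist_force: [-0.2, -1.6, -3.6]
opening: 0.298
```

```bash
python3 look.py d1 scene 225 180 80 60;python3 look.py d1t top 255 160 64 60; python3 s.py;python3 - <<'E'
from h import *
from bench import ctrl
o=ctrl.get_obs(); mv(o,[.5235,.2855,.0185],np.radians(-19.2))
E
```

```text
t 34.6 pos [0.5229 0.2863 0.1492] vise [0.0419 0.2576] F [ 1.26 -0.16 -2.79] T [-0.    0.03  0.01] open 0.304 q6 -0.94 zyaw -19.1 xdir [-0.001 -0.    -1.   ]
rot [ 0.0016 -0.0011  0.0009] shift [130.7  -0.5   1. ] dist 131.0
```

View pics/d1.png

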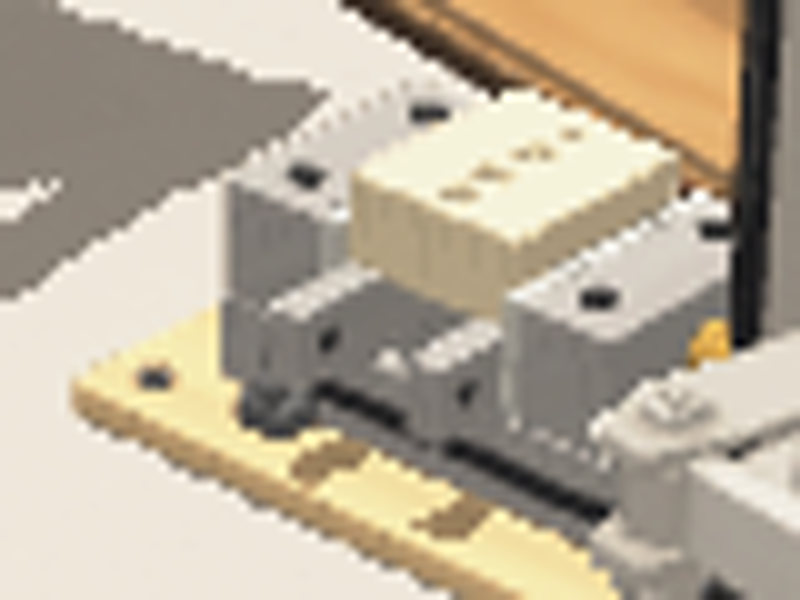

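View pics/d1t.png

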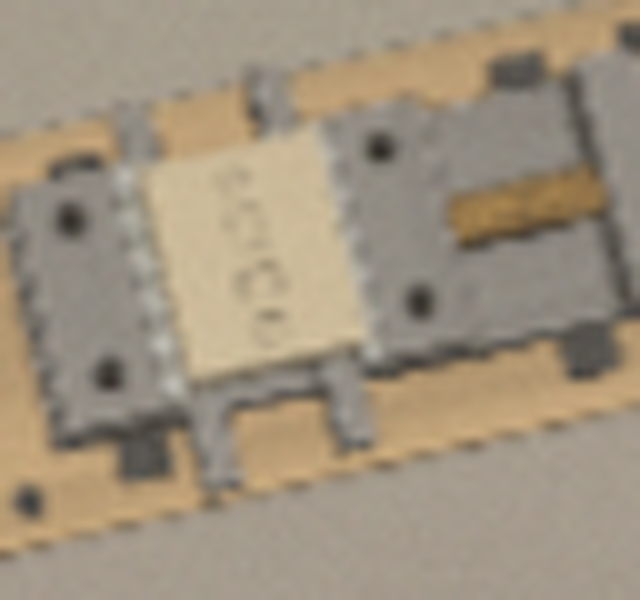

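The block is down and level, with its top at about (510,170), and the parallels' ends are unchanged. I'll set the mallet down.

>>> servo_tool:
  targets:
    - [0,0,0,50,-0.5,1,-1]
    - [0,0,0,95,-0.5,1,-1]
    - [0,0,0,118,-0.5,1,-1]
    - [0,0,0,126,-0.5,1,-1]
    - [0,0,0,129,-0.5,1,-1]
    - [0,0,0,130,-0.5,1,-1]
    - [0,0,0,130,-0.5,1,-1]
    - [0,0,0,130,-0.5,1,-1]

```text
time_s: 35.6
eef_pos: [0.524, 0.2857, 0.02]
eef_rot: [0.697, 0.117, 0.697, -0.117]
wrist_force: [0.1, -0.7, -3.3]
opening: 0.305
```

```bash
python3 s.py;python3 look.py e1 scene 130 110 120 90
```

```text
t 35.6 pos [0.524  0.2857 0.02  ] vise [0.0428 0.2567] F [ 0.07 -0.69 -3.31] T [-0.01 -0.04 -0.05] open 0.305 q6 -0.94 zyaw -19.1 xdir [-0. -0. -1.]
```

View pics/e1.png

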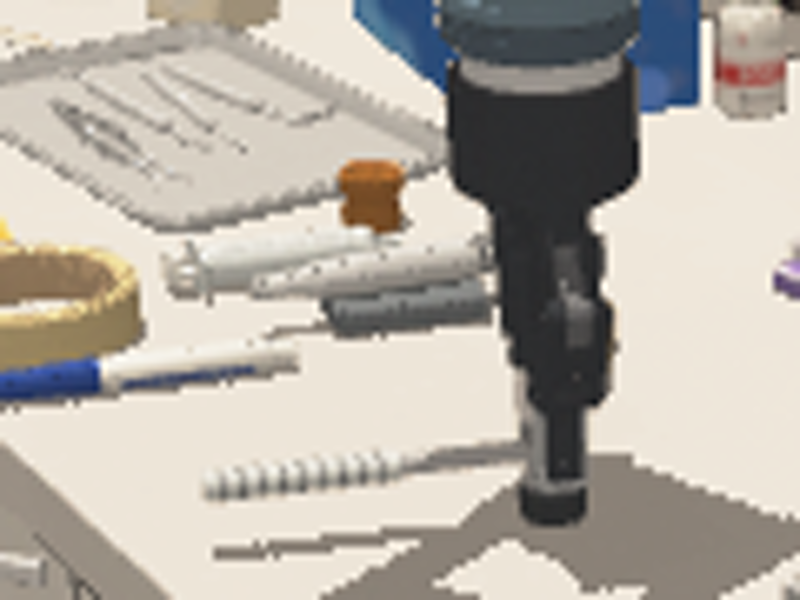

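>>> servo_tool:
  targets:
    - [0,0,0,1,0,0,-1]
    - [0,0,0,1.7,0,0,-1]
    - [0,0,0,1.8,0,0,-1]
    - [0,0,0,1.8,0,0,-1]
    - [0,0,0,1.8,0,0,-1]
    - [0,0,0,1.8,0,0,-1]
    - [0,0,0,1.8,0,0,-1]
    - [0,0,0,1.8,0,0,-1]

```text
time_s: 36.65
eef_pos: [0.5242, 0.2858, 0.0183]
eef_rot: [0.697, 0.117, 0.697, -0.117]
wrist_force: [0.1, -0.0, 5.3]
opening: 0.305
```

```bash
python3 s.py
```

```text
t 36.65 pos [0.5242 0.2858 0.0183] vise [0.043  0.2567] F [ 0.14 -0.    5.32] T [-0.07  0.03  0.02] open 0.305 q6 -0.94 zyaw -19.1 xdir [ 0.  0. -1.]
```

>>> servo_tool:
  targets:
    - [0,0,0,0,0,0,-0.1]
    - [0,0,0,0,0,0,0.3]
    - [0,0,0,0,0,0,0.3]
    - [0,0,0,0,0,0,0.3]
    - [0,0,0,-15,0,0,0.3]
    - [0,0,0,-50,0,0,0.3]
    - [0,0,0,-100,0,0,0.3]
    - [0,0,0,-120,0,0,0.3]

```text
time_s: 37.65
eef_pos: [0.5262, 0.2865, 0.1429]
eef_rot: [0.699, 0.118, 0.695, -0.116]
wrist_force: [0.3, 0.4, -0.2]
opening: 0.65
```

```bash
python3 s.py -.085 -.020 .12;python3 look.py e2 scene 130 110 120 90
```

```text
t 37.65 pos [0.5262 0.2865 0.1429] vise [0.0451 0.2569] F [ 0.29  0.36 -0.22] T [ 0.   -0.03  0.02] open 0.65 q6 -0.94 zyaw -19.1 xdir [ 0.007  0.002 -1.   ]
rot [-0.5723  0.0066 -0.0023] shift [  21.9 -303.4   40.5] dist 307.0
```

View pics/e2.png

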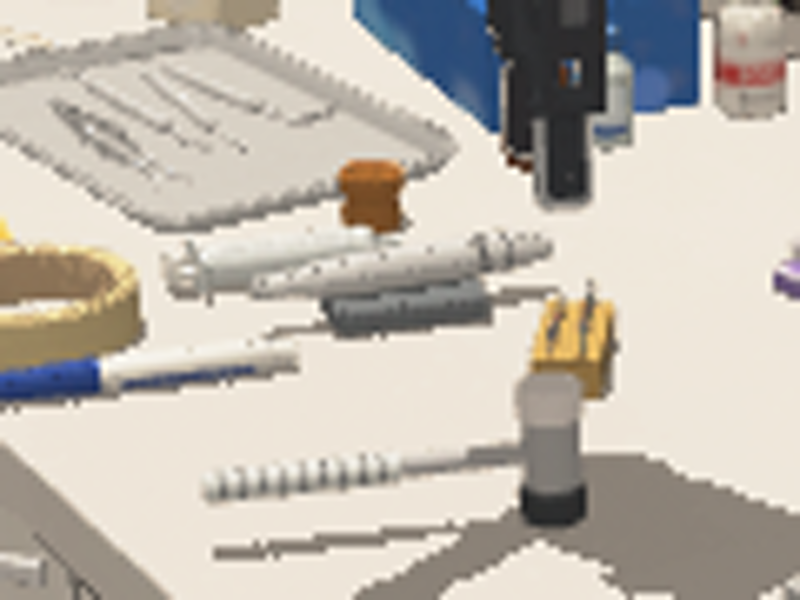

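```bash
python3 s.py -.085 .020 .12
```

```text
t 37.7 pos [0.5268 0.2868 0.1443] vise [0.0458 0.257 ] F [0.8  1.21 1.92] T [ 0.09 -0.06 -0.03] open 0.65 q6 -0.94 zyaw -19.1 xdir [ 0.008  0.002 -1.   ]
rot [-0.5722  0.0082 -0.0029] shift [  23.  -270.2   18.2] dist 272.0
```

>>> servo_tool:
  targets:
    - [-0.1,0,0,-5,-20,0,-1]
    - [-0.25,0.004,0,0,-75,4,-1]
    - [-0.4,0.008,0,5,-130,9,-1]
    - [-0.572,0.008,-0.003,10,-190,13,-1]
    - [-0.572,0.008,-0.003,18,-245,17,-1]
    - [-0.572,0.008,-0.003,23,-270,18,-1]
    - [-0.572,0.008,-0.003,23,-270,18,-1]
    - [-0.572,0.008,-0.003,23,-270,18,-1]

```text
time_s: 38.7
eef_pos: [0.4557, 0.0263, 0.1198]
eef_rot: [0.702, -0.084, 0.702, 0.084]
wrist_force: [-0.5, -0.5, -0.3]
opening: -0.001
```

```bash
python3 s.py -.080 .020 .041
```

```text
t 38.7 pos [0.4557 0.0263 0.1198] vise [-0.085   0.0208] F [-0.45 -0.48 -0.27] T [-0.    0.05  0.02] open -0.001 q6 -2.01 zyaw 13.7 xdir [-0.  0. -1.]
rot [-0.0004 -0.     -0.0004] shift [78.8 -0.8  5. ] dist 79.0
```

>>> servo_tool:
  targets:
    - [0,0,0,25,-0.8,0,-1]
    - [0,0,0,55,-0.8,0,-1]
    - [0,0,0,75,-0.8,0,-1]
    - [0,0,0,79,-0.8,3,-1]
    - [0,0,0,79,-0.8,7,-1]
    - [0,0,0,79,-0.8,12,-1]
    - [0,0,0,79,-0.8,14,-1]
    - [0,0,0,79,-0.8,14,-1]

```text
time_s: 39.7
eef_pos: [0.47, 0.0289, 0.0412]
eef_rot: [0.702, -0.084, 0.702, 0.084]
wrist_force: [-0.2, 0.2, -0.4]
opening: 0.003
```

```bash
python3 s.py
```

```text
t 39.7 pos [0.47   0.0289 0.0412] vise [-0.0705  0.0199] F [-0.16  0.24 -0.45] T [-0.02  0.01 -0.01] open 0.003 q6 -2.0 zyaw 13.7 xdir [ 0.001  0.    -1.   ]
```

>>> servo_tool:
  targets:
    - [0,0,0,0,0,1,-1]
    - [0,0,0,0,0,2,-1]
    - [0,0,0,0,0,2.4,-1]
    - [0,0,0,0,0,2.6,-1]
    - [0,0,0,0,0,2.6,-1]
    - [0,0,0,0,0,2.6,-1]
    - [0,0,0,0,0,2.6,-1]
    - [0,0,0,0,0,2.6,-1]

```text
time_s: 40.7
eef_pos: [0.4725, 0.0295, 0.0412]
eef_rot: [0.702, -0.084, 0.702, 0.084]
wrist_force: [-0.8, 0.1, 0.1]
opening: -0.001
```

```bash
python3 s.py
```

```text
t 40.7 pos [0.4725 0.0295 0.0412] vise [-0.0679  0.0199] F [-0.82  0.07  0.06] T [-0.02  0.01 -0.  ] open -0.001 q6 -2.0 zyaw 13.7 xdir [ 0.001  0.    -1.   ]
```

>>> servo_tool:
  targets:
    - [0,0,0,0,0,0.3,-1]
    - [0,0,0,0,0,0.5,-1]
    - [0,0,0,0,0,0.5,-1]
    - [0,0,0,0,0,0.5,-1]
    - [0,0,0,0,0,0.5,-1]
    - [0,0,0,0,0,0.5,-1]
    - [0,0,0,0,0,0.5,-1]
    - [0,0,0,0,0,0.5,-1]

```text
time_s: 41.7
eef_pos: [0.4728, 0.0296, 0.0412]
eef_rot: [0.702, -0.084, 0.702, 0.084]
wrist_force: [-2.4, -1.0, 1.3]
opening: -0.003
```

```bash
cat > avg.py <<'E'
from h import *
from bench import ctrl
L=[]
for i in range(8):
    o=ctrl.get_obs(); L.append(np.r_[o["wrist_force"],o["torque"]]); ctrl.camera("top")
st(o); print("mean",np.round(np.mean(L,0),2),"sd",np.round(np.std(L,0),2),"along vise x",np.round(np.array(L)[:,:2]@[np.cos(VY),np.sin(VY)],1))
E
python3 avg.py
```

```text
t 42.05 pos [0.4728 0.0295 0.0412] vise [-0.0676  0.0199] F [-2.22 -1.44  1.65] T [-0.18  0.39 -0.01] open 0.003 q6 -2.0 zyaw 13.7 xdir [ 0.  0. -1.]
mean [-2.36 -1.02  1.54 -0.14  0.41 -0.  ] sd [0.19 0.43 0.4  0.02 0.03 0.04] along vise x [-2.5 -2.9 -2.4 -2.4 -2.3 -2.6 -2.6 -2.5]
```

Nudge held a steady 2.5 N without sliding. Backing off.

>>> servo_tool:
  targets:
    - [0,0,0,0,0,-5,-1]
    - [0,0,0,0,0,-15,-1]
    - [0,0,0,-30,5,-25,-1]
    - [0,0,0,-80,50,-30,-1]
    - [0,0,0,-110,100,-30,-1]
    - [0,0,0,-110,150,-30,-1]
    - [0,0,0,-110,150,-30,-1]
    - [0,0,0,-110,150,-30,-1]

```text
time_s: 43.1
eef_pos: [0.4078, 0.1679, 0.151]
eef_rot: [0.702, -0.085, 0.702, 0.084]
wrist_force: [-0.5, 0.0, -0.9]
opening: 0.002
```

```bash
python3 look.py f1 scene 140 110 160 120;python3 look.py f1t top 255 160 64 60; python3 s.py
```

```text
t 43.2 pos [0.4082 0.1672 0.1508] vise [-0.0978  0.169 ] F [ 1.64 -0.19 -0.09] T [-0.04  0.04 -0.02] open -0.002 q6 -1.69 zyaw 13.6 xdir [-0. -0. -1.]
```

View pics/f1.png

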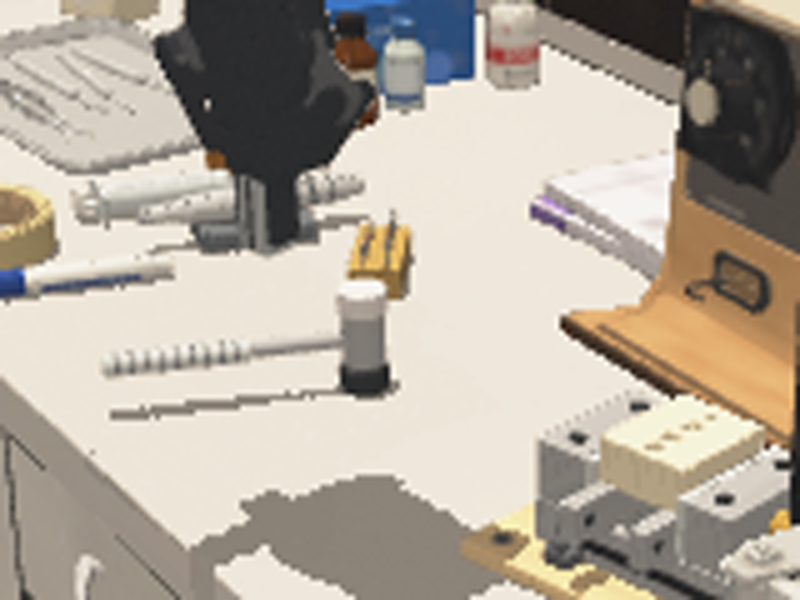

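View pics/f1t.png

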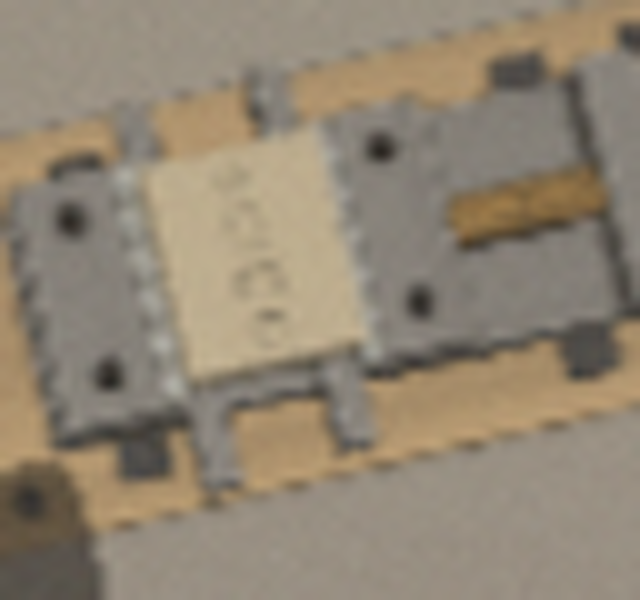

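The mallet stands upright at (363,340). The block is level at (685,440), the parallels have not moved, and the arm is clear. I'm handing in.

```bash
python3 -c "
from bench import ctrl
print(ctrl.hand_in())"
```

```text
the job is handed in; nothing more can be done
None
```

I finished every step and handed the job in at about 43 s. The hand-in gives no verdict, and I couldn't measure the block's grip on the parallels directly.

- **Parallel:** I pushed the crept-out parallel (fixed-jaw side, about 16 mm out) back in. In the top camera its ends are level with the other's to about 2 mm, and it still stands slightly towards the robot.
- **Block:** I pressed it down with the mallet's rubber face, alternating between the two lands. The wrist sensor, with the mallet's weight taken off, read about 20 N on each land at the end, the highest I saw at the end of any move. In the pictures the block looks fully down and level.
- **Mallet:** It stands upright on its rubber face where it started.
- **Nudge check:** I pushed on the end of the parallel I had moved with the shut fingertips. It held a steady 2.5 N for over a second without sliding, and the pictures before and after show no shift. This was a little above the suggested 2 N but under the 4 N that could move it.
- **Other things:** The bur stand did not move, and I never went near the cast or the paste tube. The arm ended clear of everything.

No check failed. While pressing, the wrist also showed 4–5 N sideways, which went away when the mallet was lifted.

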